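Finish the two-tier laundry shelf

TASK

Finish putting up the small white resin shelf on the counter. Move the supplies that stand on the loose upper shelf into free room on the lower shelf, upright and clear of the two things already standing there, and push the two loose posts fully home in the empty corner sockets; then set the emptied upper shelf level on all four posts. Leave everything else where it is.

Things in the scene. Friction and masses are not known exactly. Their poses are not given: they have to be found in the camera images.
- base: the lower shelf, fixed: white resin, 200 (x) x 320 (y) mm; origin under its centre on the counter, x axis pointing away from the robot. Flat deck, top 36 mm above the counter. Two posts are already fitted at its far corners (x = +74, y = +134 and -134 mm): 40 mm thick, from 40 up to 140 mm above the counter, then a tapered spigot up to 164 mm
- corner_left (a point): nominal middle of the near left corner foot's top face (base x -74, y +134, z 40 mm). The foot is a separate moulding, 48 x 48 mm, clipped on with play: its blind round socket (27.5 mm wide, 1 mm chamfer, 22 mm deep) may lie up to 5 mm off this point in x and also in y; a post hides it while going in, so feel for it by sweeping the lightly pressed post over the foot
- corner_right (a point): the same for the near right corner foot (base x -74, y -134, z 40 mm); its socket is off by an amount of its own
- post1_mid (a point): a loose white post standing on the counter: the point half-way up its 144 mm, on its axis (z up). From the bottom: foot spigot 26 mm thick, 20 mm long; body 40 mm thick, 100 mm long (52 mm below to 48 mm above this point); tapered top spigot 18 mm thick, 24 mm long. 150 g. Fully home, the body's shoulder rests on the foot's top face and this point is 92 mm above the counter
- post2_mid (a point): the other loose post, the same in every way; either post fits either corner
- upper_mid (a point): the loose upper shelf, right way up on the counter with supplies on it: white resin, 200 (x) x 320 (y) x 30 mm, about 450 g. This point: middle of its centre spine, 23 mm above its underside. The spine runs along y, 22 mm wide (x), 14 mm thick; a hand opening on each side (34 mm in x, 44 mm in y, right through) lets it be pinched across x from above. The same turned half round
- upper_sleeve (a point): one of the four square corner sleeves of the upper shelf (x = +74, y = +134 mm; the others at the opposite signs): middle of its lower edge, level with the shelf's underside. Hole 32 mm square, right through: it drops over a post's top spigot and rests on the post's 40 mm body. In place, the underside is 140 mm and the spine's middle 163 mm above the counter
- jar_mid (a point): a glass jar with a steel lid, round, 56 mm wide, 50 mm tall, standing on the upper shelf (deck 30 mm above the counter); the point is half-way up. May be absent
- tin_mid (a point): a steel tin, round, 58 mm wide, 46 mm tall, on the upper shelf; the point is half-way up. May be absent
- tub_mid (a point): a small white plastic tub with a grey lid, round, 52 mm wide at the foot, 56 mm below the lid, lid 58 mm wide and the top 12 mm high; 50 mm tall in all, on the upper shelf; the point is half-way up. May be absent
- canister_mid (a point): a square bare-metal canister, 50 x 50 mm (sides along this frame's x and y) and 44 mm tall, with a round black stopper 36 mm wide and 8 mm high on top, on the upper shelf; the point is 26 mm above its underside. May be absent
- powder_mid (a point): bystander: a round cardboard powder drum with a white lid, 54 mm wide, 76 mm tall, standing on the lower shelf; the point is half-way up. To be left alone
- softener_mid (a point): bystander: a white capped bottle, 46 mm wide, 84 mm tall, standing on the lower shelf; the point is half-way up. To be left alone
- jug: bystander: a white jug with a handle and a blue cap, 116 mm wide (handle to 145), 260 mm tall, on the counter at the right; origin under its centre. To be left alone
- bowl: bystander: a white bowl, 130 mm wide, 65 mm high, on the counter beyond the shelf; origin under its centre. To be left alone

How it is judged:
On the way, in this order (a step that is already met when the one before it is completed fails the run):
1. all the supplies stand upright on the lower shelf, clear of the drum and the bottle, and both loose posts are fully home in the corner sockets (in any order) (x of jar_mid in the frame of base between -0.085 and 0.085 m and y of jar_mid in the frame of base between -0.145 and 0.145 m and z of jar_mid in the frame of base between 0.056 and 0.065 m and angle between each of jar_mid, tin_mid, tub_mid, canister_mid's own z axis and vertical below 0.1 rad and x of tin_mid in the frame of base between -0.085 and 0.085 m and y of tin_mid in the frame of base between -0.145 and 0.145 m and z of tin_mid in the frame of base between 0.054 and 0.063 m and x of tub_mid in the frame of base between -0.085 and 0.085 m and y of tub_mid in the frame of base between -0.145 and 0.145 m and z of tub_mid in the frame of base between 0.056 and 0.065 m and x of canister_mid in the frame of base between -0.085 and 0.085 m and y of canister_mid in the frame of base between -0.145 and 0.145 m and z of canister_mid in the frame of base between 0.057 and 0.066 m and horizontal distance between jar_mid and powder_mid above 0.056 m and horizontal distance between jar_mid and softener_mid above 0.052 m and horizontal distance between each of tin_mid, tub_mid and powder_mid above 0.057 m and horizontal distance between each of tin_mid, tub_mid and softener_mid above 0.053 m and horizontal distance between canister_mid and powder_mid above 0.0635 m and horizontal distance between canister_mid and softener_mid above 0.0595 m and (horizontal distance between post1_mid and corner_left below 0.016 m or horizontal distance between post1_mid and corner_right below 0.016 m) and z of each of post1_mid, post2_mid in the frame of base below 0.0945 m and angle between each of post1_mid, post2_mid's own z axis and vertical below 0.06 rad and (horizontal distance between post2_mid and corner_left below 0.016 m or horizontal distance between post2_mid and corner_right below 0.016 m)), for 0.2 s.
2. the upper shelf sits level on all four posts (x of upper_mid in the frame of base between -0.014 and 0.014 m and y of upper_mid in the frame of base between -0.014 and 0.014 m and z of upper_mid in the frame of base between 0.158 and 0.168 m and angle between the x axis of upper_mid and the x axis of base, either way round below 0.08 rad and angle between upper_mid's own z axis and vertical below 0.04 rad), for 0.2 s.
At the end, for the whole second after the job is handed in: Supplies upright (0.1 rad) on the lower deck, middles 15 mm or more inside its edges. Posts home within 2.5 mm, 16 mm of the corner's nominal middle, 0.06 rad. Upper shelf still on the four posts: centred within 14 mm, height 5 mm, level 0.04 rad, aligned 0.08 rad. Drum and bottle upright (all of step 2 and x of jar_mid in the frame of base between -0.085 and 0.085 m and y of jar_mid in the frame of base between -0.145 and 0.145 m and z of jar_mid in the frame of base between 0.056 and 0.065 m and angle between each of jar_mid, tin_mid, tub_mid, canister_mid's own z axis and vertical below 0.1 rad and x of tin_mid in the frame of base between -0.085 and 0.085 m and y of tin_mid in the frame of base between -0.145 and 0.145 m and z of tin_mid in the frame of base between 0.054 and 0.063 m and x of tub_mid in the frame of base between -0.085 and 0.085 m and y of tub_mid in the frame of base between -0.145 and 0.145 m and z of tub_mid in the frame of base between 0.056 and 0.065 m and x of canister_mid in the frame of base between -0.085 and 0.085 m and y of canister_mid in the frame of base between -0.145 and 0.145 m and z of canister_mid in the frame of base between 0.057 and 0.066 m and (horizontal distance between post1_mid and corner_left below 0.016 m or horizontal distance between post1_mid and corner_right below 0.016 m) and z of each of post1_mid, post2_mid in the frame of base below 0.0945 m and angle between each of post1_mid, post2_mid's own z axis and vertical below 0.06 rad and (horizontal distance between post2_mid and corner_left below 0.016 m or horizontal distance between post2_mid and corner_right below 0.016 m) and linear speed of upper below 0.02 m/s and angle between each of powder_mid, softener_mid's own z axis and vertical below 0.15 rad); the robot touches nothing.
It fails at once if the powder drum or the white bottle is moved more than 30 mm from where it stood (distance of any of powder_mid, softener_mid from where it was at the start of the episode above 0.03 m).
It fails at once if the jug or the bowl is moved more than 30 mm (distance of any of jug, bowl from where it was at the start of the episode above 0.03 m).
It fails at once if the gripper pushes against the powder drum or the white bottle (3 N) (contact force between the fingers and powder above 3 N or contact force between the fingers and softener above 3 N).
Of jar, tin, tub, canister only 2 to 3 are there at a start; the rules pass over those that are not, and their reading is None.
At some moment in a run one of upper may be knocked a few centimetres aside while the robot is not near it.
It also fails if it takes over 210 s, if anything falls off the work surface, if the arm or the gripper's body presses on something with over 40 N, if the wrist force passes 120 N, or if a joint passes its speed limit or range.

ROBOT

A 6-joint arm with a two-finger parallel gripper is mounted at the origin on the work surface. World frame = base frame: x ahead of the robot, y to its left, z up, the work surface at z = 0. Lengths are in m, angles in rad, forces in N, time in s.
With the tool pointing down it reaches from about 0.3 to 0.875 m from the base axis. Payload 6.4 kg.
Tool frame: the origin (TCP) lies where the fingers leave the gripper's body, on its centre line; the fingertips stand 73 mm ahead of it and the grasp point (between the pads) lies 54 mm ahead of it; z points along the fingers, y is the line along which they close (so a half turn about z gives the same grasp; the last joint's range is limited). The gripper opens to 85 mm and grips with 20 to 120 N. Pads are 22 mm wide; open, the fingers measure 114 mm over their backs; the gripper's body (76 mm by 85 mm) begins 54 mm behind the grasp point. The pads swing forward as they close: fully open they stand 13 mm farther back than shut.
Start: joints at [-1.523, 0.181, 1.607, -0, 1.354, -0.206], TCP at [0.144, -0.557, 0.304] pointing down, gripper open.
Joint ranges: [-2.99, 2.99], [-0.89, 2.07], [0.3, 2.58], [-1.14, 4.28], [0, 2.63], [-3.12, 3.12]. Speed limits (rad/s): [2.57, 2.57, 3.01, 3.14, 3.14, 3.14].

INTERFACE

Orientations are given as a unit quaternion [w, x, y, z].
In Python, from bench import ctrl gives the robot as it stands.
- The arm moves only by the tool carry_out, never from a script. Its argument "steps" is one flat list of numbers, 7 for each row, row after row: the shift along the tool's x, y, z in m, then the turn, a rotation vector about the tool's x, y, z in rad, then the opening, from 0 (shut) to 1 (fully open). In form: [dx, dy, dz, wx, wy, wz, claw, dx, dy, dz, wx, wy, wz, claw, ...]. A call has 1 to 20 rows; each row is the pose to reach, as a shift and turn from the pose commanded when the call began, along the tool's axes at that moment; what a row does not reach only later rows make up. A row lasts 1/10 s, in which the tool goes at most 50 mm and 8.59 degrees, less where a joint would pass 70% of its speed; a pose out of reach is approached as far as the arm can. A call with a gripper value outside its range is refused whole. The fingers move at their own pace and stop on an object; the grip force is fixed at half the most. Time passes only in rows, so rows that repeat a pose let the fingers close. It gives the time, the measured TCP pose, the force, the opening and the grip force at its end, in the units of the state.
- ctrl.get_obs(): the state, without advancing time (a new reading comes with each control period).
- ctrl.camera(name): name is "side" or "top" or "wrist"; returns the picture (420x560x3 uint8, red, green, blue); there is no depth.
- ctrl.camera_params(name): a dict with "vertical_fov" (degrees; the focal length in pixels is half the picture's height over the tangent of half this angle, whatever the lens; pixels are square), "cx", "cy" (the principal point, pixels), "cam_to_world" (4x4, takes a point from camera to world coordinates); the wrist camera has in their place "hand_eye" (4x4, takes a point from camera to tool coordinates, whose origin is the TCP and whose axes are the flange's). Camera axes: x right, y down, z forward; pixel columns grow to the right and rows downward; lengths in m; the calibration is good to about 2 mm. A picture is of the moment at which its call begins: read the wrist's pose just before it. camera_params takes no time and is no camera call.
- ctrl.hand_in(): hands the job in; it is judged then, once.
The state is a dict: "time_s": time; "q": joint angles; "dq": joint speeds; "joint_efforts": joint torques, N m; "eef_pos": TCP position; "eef_rot": TCP orientation; "wrist_force": force on the tool from outside, world axes, zero at the start; "torque": the same for the moment, N m; "opening": opening from 0.0 (shut) to 1.0 (fully open); "grasp_force": force on a finger pad.
Only numpy, scipy, OpenCV 4.12 (cv2) and the standard library are available. Lean on these libraries where they do the work, as an engineer would, in place of code of your own. Each camera call takes 0.05 s, during which the arm holds its last target. There are 200 camera calls.

## Working session

There is one attempt and no reset: what is moved stays moved. The work goes in short steps, Python scripts to look and compute and a tool call to move; the robot and the scene stay as the last step left them, time stands still between calls to the robot, and variables do not carry over. Pictures are saved under pics/ and viewed, at most 14 in all, crops included, and the job is handed in when it is done.

Besides the shell and the picture viewer there is one more tool, called as a command line: name --argument value ..., lists and objects as JSON in quotes. carry_out: Moves the arm, as the interface text tells. Its arguments: {"type":"object","properties":{"steps":{"type":"array"}},"required":["steps"]}

```bash
ls; mkdir -p pics; cat > h.py <<'E'
import numpy as np, cv2
from bench import ctrl
from scipy.spatial.transform import Rotation as R
def K(p):
    return 210/np.tan(np.radians(p["vertical_fov"])/2)
def snap(n,f):
    o=ctrl.get_obs(); im=ctrl.camera(n); cv2.imwrite(f'pics/{f}.png',im[:,:,::-1]); np.save(f'pics/{f}.npy',pose(o)); return im
def pose(o):
    T=np.eye(4); q=o["eef_rot"]; T[:3,:3]=R.from_quat([q[1],q[2],q[3],q[0]]).as_matrix(); T[:3,3]=o["eef_pos"]; return T
def c2w(n,T=None):
    p=ctrl.camera_params(n)
    return p,(np.array(p["cam_to_world"]) if n!="wrist" else (pose(ctrl.get_obs()) if T is None else T)@np.array(p["hand_eye"]))
def ray(n,u,v,z,T=None):
    p,M=c2w(n,T); f=K(p); d=M[:3,:3]@np.array([(u-p["cx"])/f,(v-p["cy"])/f,1]); o=M[:3,3]
    return o+d*(z-o[2])/d[2]
def proj(n,P,T=None):
    p,M=c2w(n,T); f=K(p); c=np.linalg.inv(M)@np.append(P,1); return np.array([p["cx"]+f*c[0]/c[2],p["cy"]+f*c[1]/c[2]])
E
python3 - <<'E'
from h import *
np.set_printoptions(precision=3,suppress=True)
for n in("side","top"): snap(n,n+"0"); p=ctrl.camera_params(n); print(n,K(p),p)
print(ctrl.camera_params("wrist"),ctrl.get_obs())
E
```

```text
pics
side 424.95100566126126 {'vertical_fov': 52.59482708815947, 'cx': 277.3660241506568, 'cy': 205.48766376844944, 'cam_to_world': array([[-0.7  , -0.353,  0.621, -0.268],
       [-0.714,  0.353, -0.605,  0.78 ],
       [-0.006, -0.867, -0.499,  0.776],
       [ 0.   ,  0.   ,  0.   ,  1.   ]])}
top 493.19638792115 {'vertical_fov': 46.12801533793781, 'cx': 279.86704949075903, 'cy': 216.0574265027315, 'cam_to_world': array([[-0.007, -0.983,  0.182,  0.356],
       [-1.   ,  0.008,  0.003, -0.066],
       [-0.004, -0.182, -0.983,  1.395],
       [ 0.   ,  0.   ,  0.   ,  1.   ]])}
{'vertical_fov': 63.882685395609606, 'cx': 275.68390554119657, 'cy': 212.16456831994049, 'hand_eye': array([[-0.   , -0.958, -0.287,  0.074],
       [ 1.   , -0.   , -0.   ,  0.001],
       [ 0.   , -0.287,  0.958, -0.069],
       [ 0.   ,  0.   ,  0.   ,  1.   ]])} {'time_s': 0.1, 'q': array([-1.523,  0.181,  1.608,  0.   ,  1.354, -0.206]), 'dq': array([-0.001, -0.002, -0.004,  0.   ,  0.   , -0.   ]), 'joint_efforts': array([  0.   , -44.588, -35.224,  -0.   ,   0.004,   0.   ]), 'eef_pos': array([ 0.144, -0.556,  0.303]), 'eef_rot': array([-0.001,  0.992,  0.127,  0.   ]), 'wrist_force': array([ 0.703, -0.063, -1.152]), 'torque': array([-0.062,  0.029, -0.003]), 'grasp_force': 0.0, 'opening': 1.0072336550904954}
```

View pics/top0.png

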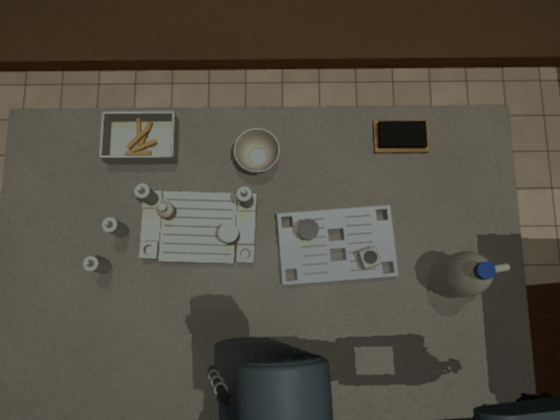

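View pics/side0.png

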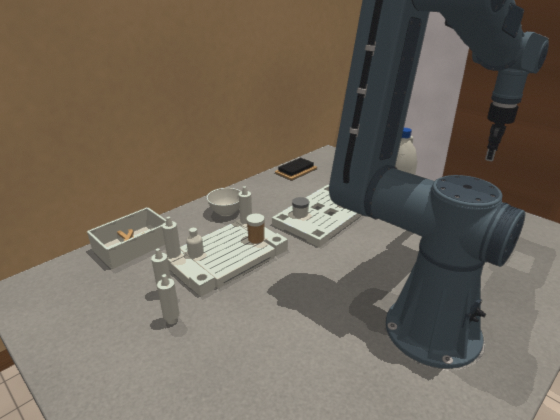

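The top view shows the base around (198,228) and the upper shelf around (336,245). A round item is at (307,229) and the canister at (369,258). Loose posts are at (110,225) and (91,264), the bottle at (165,210) and the drum at (228,233). The side view agrees. Next I'll zoom in.

```bash
python3 - <<'E'
import cv2,numpy as np
t=cv2.imread('pics/top0.png');s=cv2.imread('pics/side0.png')
a=cv2.resize(t[175:295,75:275],(800,480),interpolation=cv2.INTER_CUBIC)
b=cv2.resize(t[195:295,265:405],(784,560),interpolation=cv2.INTER_CUBIC)
c=cv2.resize(s[170:330,140:380],(800,533),interpolation=cv2.INTER_CUBIC)
for n,i in zip('abc',(a,b,c)): cv2.imwrite(f'pics/c{n}.png',i)
E
```

```text
(no output)
```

View pics/ca.png

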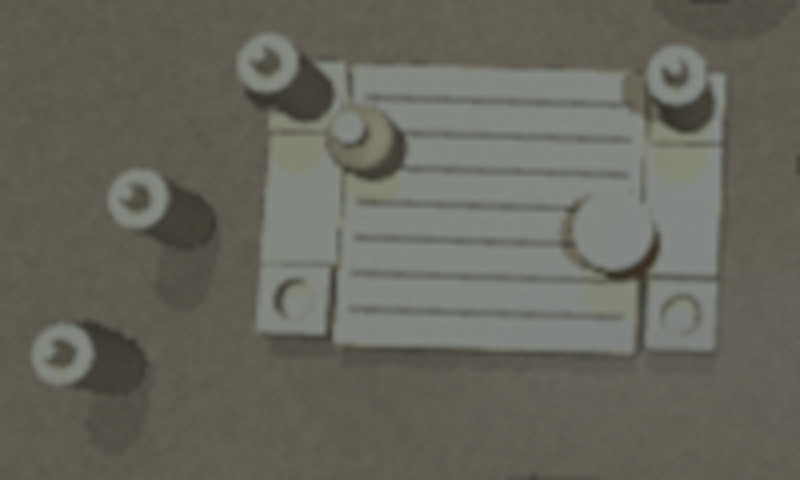

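View pics/cb.png

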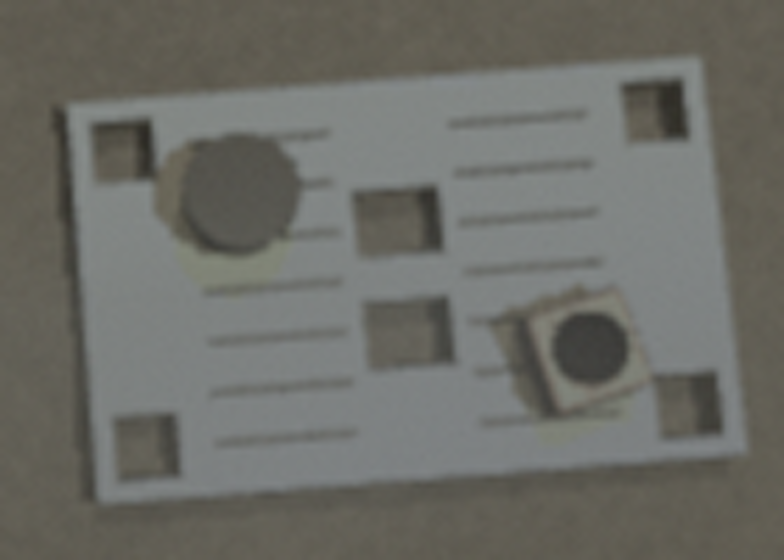

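View pics/cc.png

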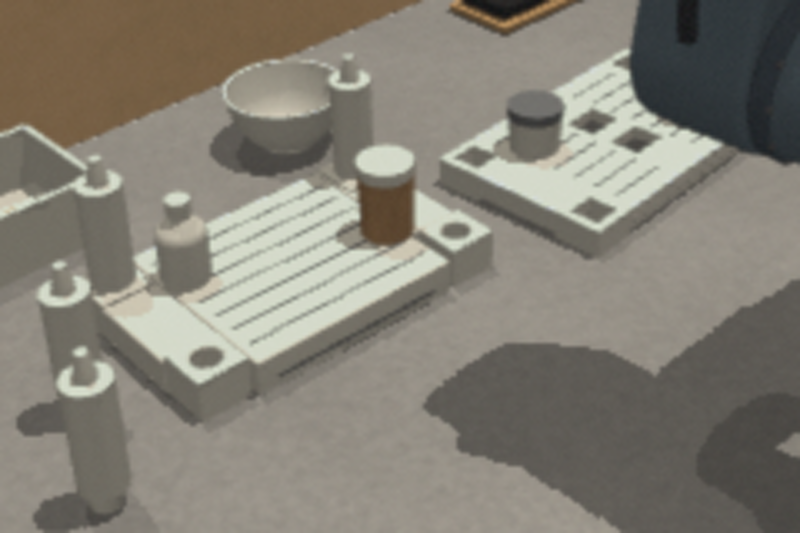

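Crop a shows post rings at (268,63), (677,75), (138,199) and (63,354), with sockets at (294,299) and (681,315). Crop b shows a tub lid centred at (240,193) and a canister stopper at (590,347), so two supplies are present: tub and canister. Crop c confirms this, showing a white body with a grey lid.

```bash
python3 - <<'E'
from h import *
np.set_printoptions(precision=4,suppress=True)
A=lambda x,y,z:ray("top",75+x/4,175+y/4,z)
B=lambda x,y,z:ray("top",265+x/5.6,195+y/5.6,z)
C=lambda x,y,z:ray("side",140+x*.3,170+y*.3,z)
for n,p in dict(farL=A(268,63,.14),farR=A(677,75,.14),p1=A(138,199,.12),p2=A(63,354,.12),sockL=A(294,299,.04),sockR=A(681,315,.04),drum=A(612,232,.112),bot=A(348,128,.12),
 tub=B(240,193,.08),can=B(590,347,.082),
 s1=B(125,152,.03),s2=B(656,111,.03),s3=B(148,447,.03),s4=B(691,404,.03),k1=B(520,300,.074),k2=B(616,288,.074),k3=B(651,382,.074),k4=B(560,412,.074),
 h1=B(398,221,.03),h2=B(410,332,.03),o1=B(68,104,.03),o2=B(700,57,.03),o3=B(746,452,.03),o4=B(97,500,.03)).items(): print(n,p)
print("side")
for n,p in dict(farL=C(101,183,.14),farR=C(350,77,.14),p1=C(64,290,.12),p2=C(86,375,.12),sockL=C(207,357,.04),sockR=C(455,230,.04),drum=C(386,160,.112),tub=C(535,107,.08)).items(): print(n,p)
E
```

```text
farL [0.6591 0.2978 0.14  ]
farR [0.6489 0.0301 0.14  ]
p1 [0.5729 0.385  0.12  ]
p2 [0.4716 0.4279 0.12  ]
sockL [0.5156 0.3015 0.04  ]
sockR [0.5025 0.034  0.04  ]
drum [0.5498 0.0744 0.112 ]
bot [0.6194 0.2488 0.12  ]
tub [ 0.5626 -0.1375  0.08  ]
can [ 0.4869 -0.3026  0.082 ]
s1 [ 0.5917 -0.0829  0.03  ]
s2 [ 0.6105 -0.3499  0.03  ]
s3 [ 0.4444 -0.0928  0.03  ]
s4 [ 0.4635 -0.3605  0.03  ]
k1 [ 0.5105 -0.2714  0.074 ]
k2 [ 0.516  -0.3177  0.074 ]
k3 [ 0.4707 -0.3325  0.074 ]
k4 [ 0.4567 -0.2885  0.074 ]
h1 [ 0.5557 -0.2188  0.03  ]
h2 [ 0.5002 -0.2232  0.03  ]
o1 [ 0.6165 -0.0545  0.03  ]
o2 [ 0.638  -0.3733  0.03  ]
o3 [ 0.4398 -0.3864  0.03  ]
o4 [ 0.4188 -0.0675  0.03  ]
side
farL [0.6561 0.2963 0.14  ]
farR [0.6509 0.0272 0.14  ]
p1 [0.5728 0.3845 0.12  ]
p2 [0.4739 0.4261 0.12  ]
sockL [0.5148 0.3016 0.04  ]
sockR [0.5025 0.034  0.04  ]
drum [0.5495 0.0736 0.112 ]
tub [ 0.5589 -0.133   0.08  ]
```

```bash
cat >> h.py <<'E'
def go(*wps):
    """wps: (x,y,z of grasp point, yaw) -> tool-frame shift/turn from the present pose"""
    T=pose(ctrl.get_obs())
    for x,y,z,a in wps:
        G=np.eye(4); G[:3,:3]=np.array([[np.cos(a),np.sin(a),0],[np.sin(a),-np.cos(a),0],[0,0,-1]]); G[:3,3]=[x,y,z+.054]
        D=np.linalg.inv(T)@G; w=R.from_matrix(D[:3,:3]).as_rotvec()
        print([round(float(v),4) for v in D[:3,3]],[round(float(v),3) for v in w], 'rows', int(np.ceil(max(np.linalg.norm(D[:3,3])/.05,np.linalg.norm(w)/.15))))
E
python3 - <<'E'
from h import *
go((.144,-.556,.33,.28),(.488,-.3026,.32,.28),(.488,-.3026,.13,.28),(.488,-.3026,.058,.28))
for z in(0.1,.26): print(ray("top",485,270,z),ray("top",460,280,z))
E
```

```text
[-0.0003, -0.0004, -0.0809] [-0.002, -0.0, -0.026] rows 2
[0.3963, -0.1593, -0.0705] [-0.002, -0.0, -0.026] rows 9
[0.3962, -0.159, 0.1195] [-0.002, -0.0, -0.026] rows 9
[0.3962, -0.1589, 0.1915] [-0.002, -0.0, -0.026] rows 10
[ 0.44869536 -0.59729232  0.1       ] [ 0.42323854 -0.53015798  0.1       ]
[ 0.43727466 -0.53166709  0.26      ] [ 0.41496281 -0.47282663  0.26      ]
```

carry_out --steps '[0,0,-0.08,0,0,-0.026,1,0,0,-0.08,0,0,-0.026,1,0.396,-0.159,-0.07,0,0,-0.026,1,0.396,-0.159,-0.07,0,0,-0.026,1,0.396,-0.159,-0.07,0,0,-0.026,1,0.396,-0.159,-0.07,0,0,-0.026,1,0.396,-0.159,-0.07,0,0,-0.026,1,0.396,-0.159,-0.07,0,0,-0.026,1,0.396,-0.159,-0.07,0,0,-0.026,1,0.396,-0.159,-0.07,0,0,-0.026,1,0.396,-0.159,-0.07,0,0,-0.026,1,0.396,-0.159,-0.07,0,0,-0.026,1,0.396,-0.159,0.08,0,0,-0.026,1,0.396,-0.159,0.08,0,0,-0.026,1,0.396,-0.159,0.08,0,0,-0.026,1,0.396,-0.159,0.08,0,0,-0.026,1]'

```text
time_s: 1.7
eef_pos: [0.4835, -0.3007, 0.2161]
eef_rot: [-0.006, 0.99, 0.139, -0.005]
wrist_force: [-0.3, 0.6, -0.2]
opening: 0.999
grasp_force: 0.0
```

```bash
python3 - <<'E'
from h import *
go((.488,-.3026,.058,.28)); snap("wrist","w1")
print(proj("wrist",np.array([.488,-.3026,.082])))
E
```

```text
[0.0047, 0.0044, 0.1041] [-0.013, 0.008, -0.001] rows 3
[277.77849931 224.53743781]
```

View pics/w1.png

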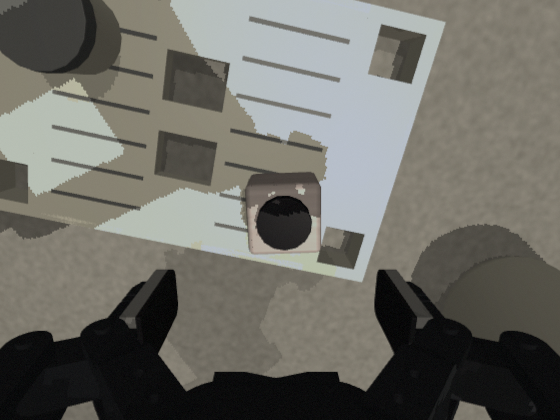

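The wrist view shows the canister square to the fingers, with its stopper at (284,222) against a predicted (278,224). I'll shift about 3 mm in +y and go down.

carry_out --steps '[0.004,0.007,0.05,-0.013,0.008,0,1,0.004,0.007,0.09,-0.013,0.008,0,1,0.004,0.007,0.104,-0.013,0.008,0,1,0.004,0.007,0.104,-0.013,0.008,0,1,0.004,0.007,0.104,-0.013,0.008,0,0,0.004,0.007,0.104,-0.013,0.008,0,0,0.004,0.007,0.104,-0.013,0.008,0,0,0.004,0.007,0.104,-0.013,0.008,0,0,0.004,0.007,0.104,-0.013,0.008,0,0,0.004,0.007,0.104,-0.013,0.008,0,0,0.004,0.007,0.104,-0.013,0.008,0,0,0.004,0.007,0.104,-0.013,0.008,0,0]'

```text
time_s: 2.95
eef_pos: [0.495, -0.3101, 0.1229]
eef_rot: [0.008, 0.99, 0.14, 0.006]
wrist_force: [-0.6, -0.1, 7.0]
opening: 0.571
grasp_force: 63.1
```

```bash
python3 - <<'E'
from h import *
o=ctrl.get_obs(); print(o["eef_pos"],o["eef_rot"],o["opening"],o["grasp_force"])
c=np.array([.580,.165]);t=-.029; b=lambda x,y:c+np.array([[np.cos(t),-np.sin(t)],[np.sin(t),np.cos(t)]])@[x,y]
p=b(-.05,.05); print(p)
go((.488,-.303,.22,.28),(p[0],p[1],.22,1.54),(p[0],p[1],.068,1.54))
E
```

```text
[ 0.4950003  -0.31010767  0.1229271 ] [0.00782721 0.99016795 0.13951608 0.00643706] 0.5711097899229003 63.08136463165283
[0.53147082 0.21642877]
[-0.0032, -0.0062, -0.1512] [0.017, -0.011, -0.0] rows 4
[0.1822, -0.4933, -0.1577] [0.022, 0.002, -1.26] rows 11
[0.1806, -0.4959, -0.0057] [0.022, 0.002, -1.26] rows 11
```

carry_out --steps '[0,0,0,0,0,0,0.8,0,0,0,0.017,-0.011,0,0.8,0,0,0,0.017,-0.011,0,0.8,0,0,0.012,0.017,-0.011,0,0.8,0,0,0.012,0.017,-0.011,0,0.8,0,0,0.012,0.017,-0.011,0,0.8,0,0,0.012,0.017,-0.011,0,0,0,0,0.012,0.017,-0.011,0,0,0,0,0.012,0.017,-0.011,0,0,0,0,0.012,0.017,-0.011,0,0,0,0,0.012,0.017,-0.011,0,0,0,0,0.012,0.017,-0.011,0,0]'

```text
time_s: 4.15
eef_pos: [0.4938, -0.3091, 0.1081]
eef_rot: [-0.002, 0.99, 0.139, -0.002]
wrist_force: [0.4, -0.3, 1.3]
opening: 0.575
grasp_force: 62.6
```

```bash
python3 - <<'E'
from h import *
o=ctrl.get_obs(); print(o["eef_pos"],o["eef_rot"],o["opening"],o["wrist_force"])
p=(.5315,.2164);x,y,z=o["eef_pos"]
go((x,y,.22,.28),(p[0],p[1],.22,1.54))
E
```

```text
[ 0.49381365 -0.30908593  0.10807357] [-0.00161364  0.99022404  0.13946701 -0.00164186] 0.5754795203793215 [ 0.44101646 -0.26510712  1.32989543]
[-0.0005, -0.0006, -0.1659] [-0.004, 0.003, -0.0] rows 4
[0.1809, -0.4952, -0.1646] [-0.005, 0.0, -1.26] rows 12
```

carry_out --steps '[0,0,-0.05,0,0,0,0,0,0,-0.1,0,0,0,0,0,0,-0.15,0,0,0,0,0.181,-0.495,-0.165,-0.005,0,-1.26,0,0.181,-0.495,-0.165,-0.005,0,-1.26,0,0.181,-0.495,-0.165,-0.005,0,-1.26,0,0.181,-0.495,-0.165,-0.005,0,-1.26,0,0.181,-0.495,-0.165,-0.005,0,-1.26,0,0.181,-0.495,-0.165,-0.005,0,-1.26,0,0.181,-0.495,-0.165,-0.005,0,-1.26,0,0.181,-0.495,-0.165,-0.005,0,-1.26,0,0.181,-0.495,-0.165,-0.005,0,-1.26,0,0.181,-0.495,-0.165,-0.005,0,-1.26,0,0.181,-0.495,-0.165,-0.005,0,-1.26,0,0.181,-0.495,-0.165,-0.005,0,-1.26,0,0.181,-0.495,-0.165,-0.005,0,-1.26,0,0.181,-0.495,-0.165,-0.005,0,-1.26,0,0.181,-0.495,-0.165,-0.005,0,-1.26,0,0.181,-0.495,-0.165,-0.005,0,-1.26,0,0.181,-0.495,-0.165,-0.005,0,-1.26,0]'

```text
time_s: 6.15
eef_pos: [0.5318, 0.2154, 0.2744]
eef_rot: [-0.0, 0.718, 0.696, -0.0]
wrist_force: [-0.8, 0.3, -1.5]
opening: 0.577
grasp_force: 63.0
```

```bash
python3 - <<'E'
from h import *
o=ctrl.get_obs(); print(o["eef_pos"],o["eef_rot"],o["opening"],o["wrist_force"])
go((.5315,.2164,.22,1.54),(.5315,.2164,.062,1.54))
E
```

```text
[0.53178402 0.21540331 0.2743925 ] [-1.26777312e-04  7.18449419e-01  6.95579193e-01 -5.43510590e-05] 0.576912206656933 [-0.76500602  0.27305371 -1.45883635]
[0.001, -0.0003, 0.0004] [-0.0, -0.0, -0.002] rows 1
[0.001, -0.0003, 0.1584] [-0.0, -0.0, -0.002] rows 4
```

carry_out --steps '[0.001,0,0.05,0,0,0,0,0.001,0,0.1,0,0,0,0,0.001,0,0.14,0,0,0,0,0.001,0,0.155,0,0,0,0,0.001,0,0.159,0,0,0,0,0.001,0,0.16,0,0,0,0,0.001,0,0.16,0,0,0,0,0.001,0,0.16,0,0,0,0.75,0.001,0,0.16,0,0,0,0.75,0.001,0,0.16,0,0,0,0.75,0.001,0,0.16,0,0,0,0.75,0.001,0,0.12,0,0,0,0.75,0.001,0,0.07,0,0,0,0.75,0.001,0,0.02,0,0,0,1,0.001,0,0,0,0,0,1,0.001,0,0,0,0,0,1,0.001,0,0,0,0,0,1]'

```text
time_s: 7.85
eef_pos: [0.5315, 0.2172, 0.2742]
eef_rot: [-0.0, 0.718, 0.696, 0.0]
wrist_force: [0.9, 0.1, -0.9]
opening: 0.997
grasp_force: 0.0
```

```bash
python3 - <<'E'
from h import *
snap("wrist","w2"); im=snap("top","t2"); cv2.imwrite('pics/t2.png',cv2.resize(im[150:310,70:410,::-1],(800,376),interpolation=cv2.INTER_CUBIC))
go((.561,-.135,.22,.0),(.561,-.135,.12,.0),(.561,-.135,.058,.0))
E
```

```text
[-0.3509, 0.0412, -0.0017] [-0.003, 0.003, 1.54] rows 11
[-0.3509, 0.0416, 0.0983] [-0.003, 0.003, 1.54] rows 11
[-0.3508, 0.0418, 0.1603] [-0.003, 0.003, 1.54] rows 11
```

View pics/t2.png

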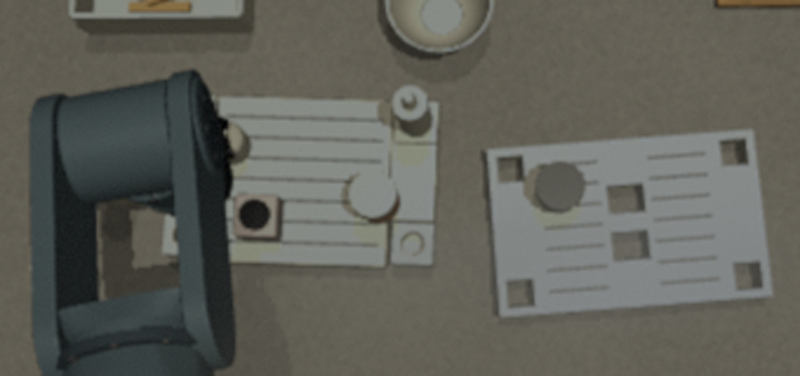

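View pics/w2.png

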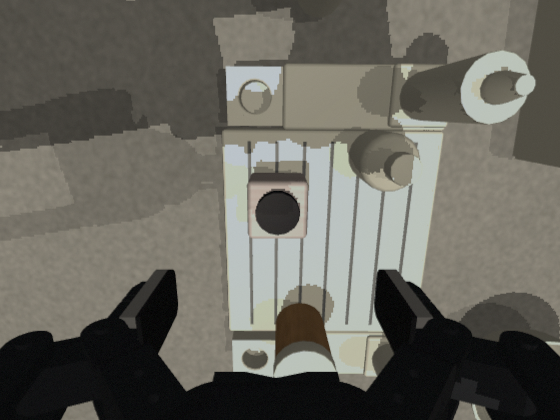

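The top and wrist views show the canister upright on the lower deck, with its stopper at wrist pixel (278,212). Drum and bottle haven't moved and the upper shelf hasn't either. Next is the tub.

```bash
python3 - <<'E'
from h import *
print(ray("top",70+559*.425,150+186*.4255,.08))
go((.561,-.1355,.22,1.54),(.561,-.1355,.12,1.54),(.561,-.1355,.06,1.54))
E
```

```text
[ 0.56350913 -0.13674932  0.08      ]
[-0.3514, 0.0412, -0.0017] [-0.004, 0.001, -0.0] rows 8
[-0.3514, 0.0416, 0.0983] [-0.004, 0.001, -0.0] rows 8
[-0.3513, 0.0418, 0.1583] [-0.004, 0.001, -0.0] rows 8
```

carry_out --steps '[-0.351,0.041,0,0,0,0,1,-0.351,0.041,0,0,0,0,1,-0.351,0.041,0,0,0,0,1,-0.351,0.041,0,0,0,0,1,-0.351,0.041,0,0,0,0,1,-0.351,0.041,0,0,0,0,1,-0.351,0.041,0,0,0,0,1,-0.351,0.041,0,0,0,0,1,-0.351,0.041,0,0,0,0,1,-0.351,0.041,0.05,0,0,0,1,-0.351,0.041,0.05,0,0,0,1,-0.351,0.041,0.05,0,0,0,1,-0.351,0.041,0.05,0,0,0,1]'

```text
time_s: 9.25
eef_pos: [0.5625, -0.134, 0.2258]
eef_rot: [0.001, 0.717, 0.697, 0.0]
wrist_force: [-0.5, -0.5, -0.1]
opening: 0.997
grasp_force: 0.0
```

```bash
python3 - <<'E'
from h import *
im=snap("wrist","w3"); print(proj("wrist",np.array([.5625,-.136,.08])))
# dark grey low-saturation lid blob
p=proj("wrist",np.array([.5625,-.136,.08])).astype(int); print(im[p[1],p[0]])
d=np.abs(im.astype(int)-im[p[1],p[0]].astype(int)).max(2)<25
n,l,s,c=cv2.connectedComponentsWithStats(d.astype(np.uint8)); k=l[p[1],p[0]]; print(s[k],c[k]); print(ray("wrist",*c[k],.08))
go((.5625,-.136,.06,1.54))
E
```

```text
[273.71669426 225.96730213]
[100  99  93]
[ 236  171   87   96 5574] [278.23806961 224.87656979]
[ 0.56557211 -0.13531506  0.08      ]
[-0.0016, -0.0005, 0.1123] [0.002, 0.001, 0.001] rows 3
```

carry_out --steps '[-0.001,0.001,0.05,0,0,0,1,-0.001,0.001,0.095,0,0,0,1,-0.001,0.001,0.112,0,0,0,1,-0.001,0.001,0.112,0,0,0,1,-0.001,0.001,0.112,0,0,0,0,-0.001,0.001,0.112,0,0,0,0,-0.001,0.001,0.112,0,0,0,0,-0.001,0.001,0.112,0,0,0,0,-0.001,0.001,0.112,0,0,0,0,-0.001,0.001,0.112,0,0,0,0]'

```text
time_s: 10.3
eef_pos: [0.5645, -0.1366, 0.1153]
eef_rot: [0.002, 0.718, 0.696, 0.001]
wrist_force: [-0.6, 0.6, 5.8]
opening: 0.652
grasp_force: 62.6
```

```bash
python3 - <<'E'
from h import *
o=ctrl.get_obs(); x,y,z=o["eef_pos"]; print(o["eef_pos"],o["opening"])
t=-.029; p=np.array([.580,.165])+np.array([[np.cos(t),-np.sin(t)],[np.sin(t),np.cos(t)]])@[.03,-.01]; print(p)
go((x,y,.2,1.54),(p[0],p[1],.2,1.54),(p[0],p[1],z-.054+.006,1.54))
E
```

```text
[ 0.56451188 -0.1365583   0.11530745] 0.6516815371522926
[0.60969743 0.15413433]
[-0.0003, 0.0006, -0.1387] [0.005, 0.002, -0.0] rows 3
[0.2917, 0.0368, -0.1391] [0.005, 0.002, -0.0] rows 7
[0.2919, 0.0362, -0.0064] [0.005, 0.002, -0.0] rows 6
```

carry_out --steps '[0,0,-0.05,0,0,0,0,0,0,-0.1,0,0,0,0,0,0,-0.14,0,0,0,0,0.292,0.037,-0.139,0.003,0,0,0,0.292,0.037,-0.139,0.003,0,0,0,0.292,0.037,-0.139,0.003,0,0,0,0.292,0.037,-0.139,0.003,0,0,0,0.292,0.037,-0.139,0.003,0,0,0,0.292,0.037,-0.139,0.003,0,0,0,0.292,0.037,-0.139,0.003,0,0,0,0.292,0.037,-0.139,0.003,0,0,0,0.292,0.037,-0.1,0.003,0,0,0,0.292,0.037,-0.05,0.003,0,0,0,0.292,0.037,-0.02,0.003,0,0,0,0.292,0.037,-0.011,0.003,0,0,0,0.292,0.037,-0.011,0.003,0,0,0]'

```text
time_s: 11.9
eef_pos: [0.6085, 0.1534, 0.1236]
eef_rot: [-0.002, 0.719, 0.695, -0.002]
wrist_force: [0.7, -0.9, -1.4]
opening: 0.648
grasp_force: 64.5
```

carry_out --steps '[0,0,0.002,0,0,0,0,0,0,0.004,0,0,0,0,0,0,0.004,0,0,0,0]'

```text
time_s: 12.2
eef_pos: [0.6098, 0.1542, 0.1214]
eef_rot: [-0.0, 0.718, 0.696, -0.0]
wrist_force: [-2.2, -2.1, 5.7]
opening: 0.648
grasp_force: 64.7
```

carry_out --steps '[0,0,0.003,0,0,0,0.85,0,0,0.003,0,0,0,0.85,0,0,0.003,0,0,0,0.85,0,0,-0.04,0,0,0,0.85,0,0,-0.09,0,0,0,1,0,0,-0.14,0,0,0,1,0,0,-0.18,0,0,0,1,0,0,-0.18,0,0,0,1,0,0,-0.18,0,0,0,1]'

```text
time_s: 13.1
eef_pos: [0.6097, 0.1549, 0.3006]
eef_rot: [-0.0, 0.718, 0.696, -0.0]
wrist_force: [0.1, -0.7, -0.7]
opening: 1.002
grasp_force: 0.0
```

```bash
python3 - <<'E'
from h import *
o=ctrl.get_obs(); print(o["eef_pos"])
snap("wrist","w4")
go((.573,.385,.25,.785),(.573,.385,.104,.785))
E
```

```text
[0.60969711 0.15488066 0.30063176]
[0.229, -0.043, -0.0052] [-0.004, 0.001, 0.755] rows 6
[0.229, -0.0424, 0.1408] [-0.004, 0.001, 0.755] rows 6
```

View pics/w4.png

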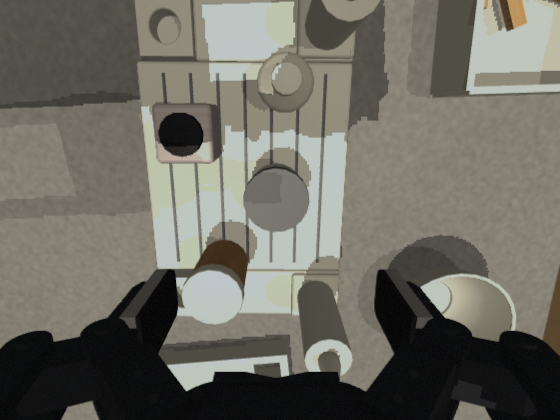

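The wrist view shows the tub upright at (277,200) and the canister at (183,133), both clear of the drum at (213,290) and the bottle at (287,80). On to post 1.

carry_out --steps '[0.229,-0.043,-0.01,0,0,0.755,1,0.229,-0.043,-0.01,0,0,0.755,1,0.229,-0.043,-0.01,0,0,0.755,1,0.229,-0.043,-0.01,0,0,0.755,1,0.229,-0.043,-0.01,0,0,0.755,1,0.229,-0.043,-0.01,0,0,0.755,1,0.229,-0.043,-0.01,0,0,0.755,1,0.229,-0.043,-0.01,0,0,0.755,1,0.229,-0.043,-0.01,0,0,0.755,1]'

```text
time_s: 14.05
eef_pos: [0.5738, 0.3834, 0.3085]
eef_rot: [-0.001, 0.924, 0.382, -0.002]
wrist_force: [-0.2, 0.1, -0.5]
opening: 1.003
grasp_force: 0.0
```

```bash
python3 - <<'E'
from h import *
o=ctrl.get_obs(); print(o["eef_pos"])
im=snap("wrist","w5"); 
for q in((.573,.385),(.473,.427)): print(proj("wrist",np.array([*q,.12])),proj("wrist",np.array([*q,.144])))
go((.573,.385,.18,.785),(.573,.385,.104,.785))
E
```

```text
[0.57379025 0.38344885 0.30852923]
[273.17484833 206.21401256] [272.82559696 215.22010263]
[152.59445451 253.78402365] [141.48626859 266.61156977]
[0.0006, -0.0015, 0.075] [-0.003, 0.003, -0.001] rows 2
[0.0009, -0.0013, 0.151] [-0.003, 0.003, -0.001] rows 4
```

View pics/w5.png

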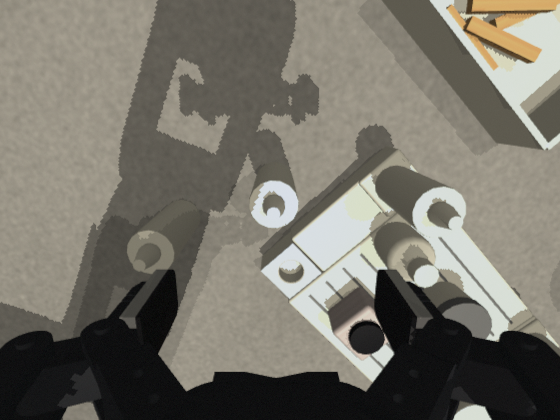

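Post 1's ring sits at (273,204), where predicted, and the left socket is visible at (291,271). Now to grasp the post.

carry_out --steps '[0.001,-0.001,0.05,0,0,0,1,0.001,-0.001,0.1,0,0,0,1,0.001,-0.001,0.14,0,0,0,1,0.001,-0.001,0.151,0,0,0,1,0.001,-0.001,0.151,0,0,0,1,0.001,-0.001,0.151,0,0,0,0,0.001,-0.001,0.151,0,0,0,0,0.001,-0.001,0.151,0,0,0,0,0.001,-0.001,0.151,0,0,0,0,0.001,-0.001,0.151,0,0,0,0,0.001,-0.001,0.151,0,0,0,0,0.001,-0.001,0.151,0,0,0,0]'

```text
time_s: 15.3
eef_pos: [0.5743, 0.3871, 0.1614]
eef_rot: [-0.001, 0.924, 0.383, 0.001]
wrist_force: [-0.3, 0.1, 5.7]
opening: 0.453
grasp_force: 60.3
```

```bash
python3 - <<'E'
from h import *
T5=np.load('pics/w5.npy'); print(ray("wrist",291,271,.04,T5),ray("wrist",273,204,.12,T5))
T=np.load('pics/w2.npy')
print(ray("wrist",255,97,.04,T)); print(ray("wrist",255,357,.04,T),ray("wrist",167,29,.04,np.load('pics/w4.npy')))
go((.5155,.3015,.2,.785),(.5155,.3015,.16,.785))
print(ctrl.get_obs()["wrist_force"])
E
```

```text
[0.51723288 0.3032159  0.04      ] [0.57402791 0.38632858 0.12      ]
[0.51720983 0.30264444 0.04      ]
[0.50429124 0.03751172 0.04      ] [0.51924105 0.3004226  0.04      ]
[-0.1019, 0.0189, -0.0929] [-0.001, -0.002, 0.0] rows 3
[-0.102, 0.019, -0.0529] [-0.001, -0.002, 0.0] rows 3
[-0.27786984  0.07124852  5.67757082]
```

```bash
python3 - <<'E'
from h import *
go((.5743,.3871,.17,.785),(.5165,.3023,.17,.785),(.5165,.3023,.1484,.785))
E
```

```text
[0.0001, -0.0, -0.0626] [-0.001, -0.002, 0.0] rows 2
[-0.1007, 0.0191, -0.0628] [-0.001, -0.002, 0.0] rows 3
[-0.1007, 0.0191, -0.0412] [-0.001, -0.002, 0.0] rows 3
```

carry_out --steps '[0,0,-0.04,0,0,0,0,0,0,-0.063,0,0,0,0,-0.05,0.0095,-0.063,0,0,0,0,-0.101,0.019,-0.063,0,0,0,0,-0.101,0.019,-0.063,0,0,0,0,-0.101,0.019,-0.063,0,0,0,0,-0.101,0.019,-0.05,0,0,0,0,-0.101,0.019,-0.045,0,0,0,0,-0.101,0.019,-0.041,0,0,0,0,-0.101,0.019,-0.038,0,0,0,0,-0.101,0.019,-0.038,0,0,0,0]'

```text
time_s: 16.4
eef_pos: [0.5174, 0.3038, 0.2003]
eef_rot: [-0.001, 0.924, 0.383, 0.002]
wrist_force: [-2.7, 0.8, 18.7]
opening: 0.454
grasp_force: 63.2
```

```bash
python3 - <<'E'
from h import *
go((.5165,.3023,.147,.785)); o=ctrl.get_obs(); print(o["eef_pos"],o["wrist_force"],o["torque"])
E
```

```text
[-0.0016, 0.0004, -0.0007] [-0.001, -0.004, 0.001] rows 1
[0.51735697 0.30375852 0.20027496] [-2.65275956  0.79864676 18.74933042] [ 0.19222716  1.01675092 -0.05815934]
```

carry_out --steps '[0.0004,0.0004,-0.001,0,0,0,0,0.0008,0.0008,-0.001,0,0,0,0,0.0012,0.0012,-0.001,0,0,0,0,0.0016,0.0016,-0.001,0,0,0,0,0.002,0.002,-0.001,0,0,0,0,0.002,0.002,-0.001,0,0,0,0]'

```text
time_s: 17.0
eef_pos: [0.5186, 0.3039, 0.2002]
eef_rot: [-0.002, 0.924, 0.383, -0.0]
wrist_force: [-6.4, 2.6, 16.7]
opening: 0.453
grasp_force: 62.8
```

```bash
cat > st.py <<'E'
from h import *
np.set_printoptions(precision=4,suppress=True)
o=ctrl.get_obs(); print(o["eef_pos"],o["wrist_force"],o["torque"],o["opening"],o["time_s"])
E
python3 st.py
```

```text
[0.5186 0.3039 0.2002] [-6.3854  2.5686 16.6898] [ 0.53    1.755  -0.1142] 0.45286306172848817 17.0
```

carry_out --steps '[-0.0005,-0.0005,0.0005,0,0,0,0,-0.001,-0.001,0.0005,0,0,0,0,-0.0015,-0.0015,0.0005,0,0,0,0,-0.002,-0.002,0.0005,0,0,0,0,-0.0025,-0.0025,0.0005,0,0,0,0,-0.003,-0.003,0.0005,0,0,0,0,-0.003,-0.003,0.0005,0,0,0,0]'

```text
time_s: 17.7
eef_pos: [0.5164, 0.3034, 0.2005]
eef_rot: [-0.001, 0.924, 0.383, 0.002]
wrist_force: [-0.5, 1.4, 13.7]
opening: 0.45
grasp_force: 62.5
```

```bash
python3 st.py
```

```text
[0.5164 0.3034 0.2005] [-0.4964  1.4395 13.7198] [ 0.0399  0.1911 -0.0398] 0.44957606898864627 17.7
```

carry_out --steps '[-0.0005,-0.0005,0.0005,0,0,0,0,-0.001,-0.001,0.0005,0,0,0,0,-0.0015,-0.0015,0.0005,0,0,0,0,-0.002,-0.002,0.0005,0,0,0,0,-0.0025,-0.0025,0.0005,0,0,0,0,-0.003,-0.003,0.0005,0,0,0,0,-0.003,-0.003,0.0005,0,0,0,0]'

```text
time_s: 18.4
eef_pos: [0.5142, 0.3029, 0.2008]
eef_rot: [0.001, 0.924, 0.383, 0.005]
wrist_force: [6.3, -1.8, 12.7]
opening: 0.449
grasp_force: 62.2
```

```bash
python3 st.py
```

```text
[0.5142 0.3029 0.2008] [ 6.2754 -1.8373 12.7127] [-0.4337 -1.3337  0.0716] 0.4490741520129881 18.4
```

carry_out --steps '[0.002,0.002,-0.006,0,0,0,0,0.001,0.004,-0.006,0,0,0,0,0.001,0.004,-0.003,0,0,0,0,0.001,0.004,0,0,0,0,0,0.0015,0.004,0,0,0,0,0,0.002,0.004,0,0,0,0,0,0.0025,0.004,0,0,0,0,0,0.003,0.004,0,0,0,0,0,0.003,0.004,0,0,0,0,0]'

```text
time_s: 19.3
eef_pos: [0.5158, 0.3019, 0.2002]
eef_rot: [-0.001, 0.924, 0.383, 0.001]
wrist_force: [-4.3, -0.5, 21.8]
opening: 0.455
grasp_force: 63.7
```

```bash
python3 st.py
```

```text
[0.5158 0.3019 0.2002] [-4.3001 -0.5458 21.8137] [-0.3598  1.1176 -0.0507] 0.45486982331898024 19.3
```

carry_out --steps '[0.0005,0,-0.0007,0,0,0,0,0.001,0,-0.0007,0,0,0,0,0.0015,0,-0.0007,0,0,0,0,0.002,0,-0.0007,0,0,0,0,0.0025,0,-0.0007,0,0,0,0,0.003,0,-0.0007,0,0,0,0,0.0035,0,-0.0007,0,0,0,0,0.004,0,-0.0007,0,0,0,0,0.0045,0,-0.0007,0,0,0,0,0.0045,0,-0.0007,0,0,0,0]'

```text
time_s: 20.3
eef_pos: [0.5186, 0.3047, 0.1996]
eef_rot: [-0.001, 0.924, 0.383, 0.0]
wrist_force: [-2.1, -0.5, 16.2]
opening: 0.454
grasp_force: 63.6
```

```bash
python3 st.py
```

```text
[0.5186 0.3047 0.1996] [-2.0617 -0.5472 16.2125] [-0.3363  0.6246  0.0071] 0.4539810052943954 20.3
```

carry_out --steps '[0.0005,0,0,0,0,0,0,0.001,0,0,0,0,0,0,0.0015,0,0,0,0,0,0,0.002,0,0,0,0,0,0,0.0025,0,0,0,0,0,0,0.003,0,0,0,0,0,0,0.003,0,0,0,0,0,0]'

```text
time_s: 21.0
eef_pos: [0.5204, 0.3066, 0.1991]
eef_rot: [-0.001, 0.924, 0.383, -0.001]
wrist_force: [-1.7, -0.6, 15.2]
opening: 0.451
grasp_force: 63.8
```

```bash
python3 - <<'E'
from st import *
im=snap("side","s6"); cv2.imwrite('pics/s6.png',cv2.resize(im[180:320,130:330,::-1],(800,560),interpolation=cv2.INTER_CUBIC))
E
```

```text
[0.5204 0.3066 0.1991] [-1.7009 -0.59   15.1541] [-0.4619  0.6692 -0.0385] 0.45077566983092776 21.0
```

View pics/s6.png

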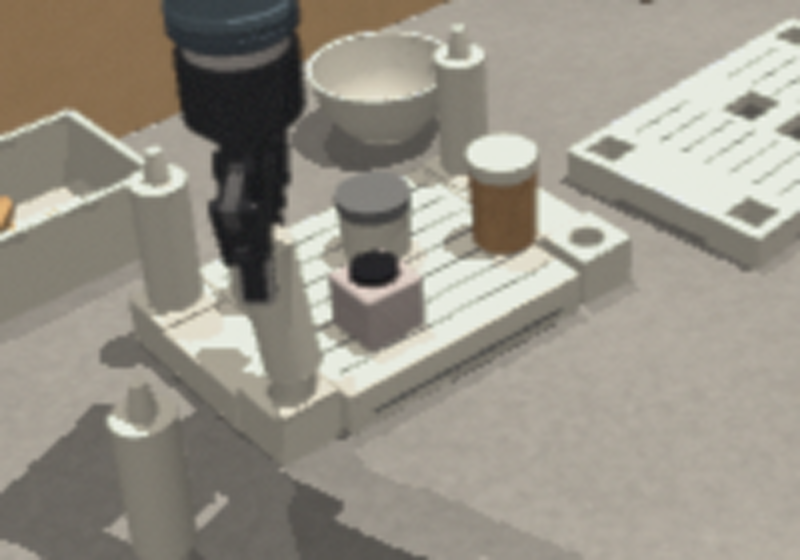

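The side view shows the post leaning in the grip, with its foot lagging towards -tool x: the drag pivoted it between the pads. I'll stand it on the counter to square it, regrip lower, then press lightly and sweep along the closing axis.

```bash
python3 - <<'E'
from h import *
x,y,z=ctrl.get_obs()["eef_pos"]
go((x,y,.18,.785),(.42,.31,.18,.785),(.42,.31,.115,.785))
E
```

```text
[-0.0, -0.0001, -0.0349] [-0.001, 0.001, 0.0] rows 1
[-0.0686, -0.0734, -0.0347] [-0.001, 0.001, 0.0] rows 3
[-0.0686, -0.0733, 0.0303] [-0.001, 0.001, 0.0] rows 3
```

carry_out --steps '[0,0,-0.035,0,0,0,0,-0.035,-0.037,-0.035,0,0,0,0,-0.069,-0.073,-0.035,0,0,0,0,-0.069,-0.073,-0.035,0,0,0,0,-0.069,-0.073,0.01,0,0,0,0,-0.069,-0.073,0.03,0,0,0,0,-0.069,-0.073,0.036,0,0,0,0,-0.069,-0.073,0.039,0,0,0,0,-0.069,-0.073,0.042,0,0,0,0,-0.069,-0.073,0.042,0,0,0,0]'

```text
time_s: 22.05
eef_pos: [0.421, 0.3114, 0.1596]
eef_rot: [-0.002, 0.924, 0.382, 0.001]
wrist_force: [-6.4, 2.7, 26.7]
opening: 0.453
grasp_force: 67.0
```

```bash
python3 st.py
```

```text
[0.421  0.3114 0.1596] [-6.4429  2.7081 26.7403] [ 0.6802  1.9262 -0.0355] 0.4534670087660355 22.05
```

carry_out --steps '[0,0,-0.002,0,0,0,0,0,0,-0.002,0,0,0,0.5,0,0,-0.002,0,0,0,0.55,0,0,-0.002,0,0,0,0.6,0,0,-0.002,0,0,0,0.8,0,0,-0.002,0,0,0,1,0,0,-0.002,0,0,0,1,0,0,-0.05,0,0,0,1,0,0,-0.1,0,0,0,1,0,0,-0.14,0,0,0,1,0,0,-0.14,0,0,0,1,0,0,-0.14,0,0,0,1]'

```text
time_s: 23.25
eef_pos: [0.4199, 0.3093, 0.2967]
eef_rot: [-0.001, 0.924, 0.382, -0.0]
wrist_force: [0.6, -0.3, -1.9]
opening: 1.002
grasp_force: 0.0
```

```bash
python3 - <<'E'
from st import *
im=snap("wrist","w7"); x,y,z=o["eef_pos"]
for h in(.12,.144): print(proj("wrist",np.array([x,y,h])))
cv2.imwrite('pics/w7c.png',im[130:330,160:400,::-1])
E
```

```text
[0.4199 0.3093 0.2967] [ 0.5764 -0.2964 -1.9375] [0.0391 0.0114 0.0068] 1.002494425605721 23.25
[275.5799 210.8529]
[275.4479 220.8244]
```

View pics/w7c.png

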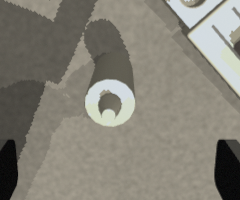

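The ring is at full-image (269,233), upright, about 16 mm off the TCP axis towards -tool x. I'll regrip there.

```bash
cat >> h.py <<'E'
def ring(im,u,v,r=40,th=200):
    g=im[:,:,0].astype(np.uint8); m=np.zeros_like(g); cv2.circle(m,(int(u),int(v)),r,255,-1)
    b=((g>th)&(m>0)).astype(np.uint8); n,l,s,c=cv2.connectedComponentsWithStats(b); k=1+np.argmax(s[1:,4])
    (cu,cv_),rad=cv2.minEnclosingCircle(np.argwhere(l==k)[:,::-1].astype(np.float32)); return cu,cv_,rad,s[k]
E
python3 - <<'E'
from h import *
T=np.load('pics/w7.npy'); im=cv2.imread('pics/w7.png')[:,:,::-1]
for th in(150,180,200): print(ring(im,269,233,32,th))
p=ray("wrist",*ring(im,269,233,32,180)[:2],.12,T); print(p, "expected radius px",.02*337/.245)
im5=cv2.imread('pics/w5.png')[:,:,::-1]; print(ring(im5,273,204,32,180))
go((p[0],p[1],.15,.785),(p[0],p[1],.097,.785))
E
```

```text
(270.86212158203125, 236.6392822265625, 28.468008041381836, array([ 245,  209,   52,   56, 1743], dtype=int32))
(269.5, 232.0, 25.005098342895508, array([ 245,  210,   50,   47, 1394], dtype=int32))
(269.7772216796875, 232.06930541992188, 24.53972816467285, array([ 246,  210,   49,   46, 1296], dtype=int32))
[0.40537495 0.30077645 0.12      ] expected radius px 27.510204081632654
(273.9451904296875, 204.82705688476562, 24.357412338256836, array([ 251,  181,   48,   47, 1290], dtype=int32))
[-0.0153, -0.0038, 0.0912] [-0.003, 0.003, -0.0] rows 2
[-0.0152, -0.0036, 0.1442] [-0.003, 0.003, -0.0] rows 3
```

carry_out --steps '[-0.015,-0.004,0.02,0,0,0,1,-0.015,-0.004,0.05,0,0,0,1,-0.015,-0.004,0.09,0,0,0,1,-0.015,-0.004,0.13,0,0,0,1,-0.015,-0.004,0.144,0,0,0,1,-0.015,-0.004,0.144,0,0,0,1,-0.015,-0.004,0.144,0,0,0,0,-0.015,-0.004,0.144,0,0,0,0,-0.015,-0.004,0.144,0,0,0,0,-0.015,-0.004,0.144,0,0,0,0,-0.015,-0.004,0.144,0,0,0,0,-0.015,-0.004,0.144,0,0,0,0]'

```text
time_s: 24.5
eef_pos: [0.407, 0.3017, 0.1536]
eef_rot: [-0.001, 0.924, 0.382, 0.0]
wrist_force: [0.0, -1.1, 5.6]
opening: 0.452
grasp_force: 59.7
```

```bash
python3 - <<'E'
from st import *
im=snap("wrist","w8"); x,y,z=o["eef_pos"]; pr=proj("wrist",np.array([x,y,.12])); print(pr)
# ring now close to camera
print(ring(im,pr[0],pr[1],60,180), ray("wrist",*ring(im,pr[0],pr[1],60,180)[:2],.12))
go((x,y,.17,.785),(.5174,.3038,.17,.785),(.5174,.3038,.14,.785))
E
```

```text
[0.407  0.3017 0.1536] [ 0.014  -1.1187  5.5973] [-0.2681 -0.0543 -0.0097] 0.45192588640483944 24.5
[273.2313 327.2774]
(282.5, 291.0, 31.89445686340332, array([251, 280,  64,  25, 835], dtype=int32)) [0.4194 0.3097 0.12  ]
[0.0001, -0.0, -0.0704] [-0.001, -0.001, -0.0] rows 2
[0.0797, 0.0765, -0.0703] [-0.001, -0.001, -0.0] rows 3
[0.0796, 0.0766, -0.0403] [-0.001, -0.001, -0.0] rows 3
```

carry_out --steps '[0,0,-0.04,0,0,0,0,0,0,-0.068,0,0,0,0,0.027,0.026,-0.068,0,0,0,0,0.054,0.052,-0.068,0,0,0,0,0.08,0.077,-0.068,0,0,0,0,0.0806,0.0775,-0.068,0,0,0,0,0.0806,0.0775,-0.06,0,0,0,0,0.0806,0.0775,-0.05,0,0,0,0,0.0806,0.0775,-0.043,0,0,0,0,0.0806,0.0775,-0.041,0,0,0,0,0.0806,0.0775,-0.04,0,0,0,0,0.0806,0.0775,-0.039,0,0,0,0,0.0806,0.0775,-0.039,0,0,0,0]'

```text
time_s: 25.85
eef_pos: [0.5169, 0.304, 0.1904]
eef_rot: [-0.001, 0.924, 0.383, -0.001]
wrist_force: [1.6, 1.2, -1.1]
opening: 0.453
grasp_force: 60.3
```

```bash
python3 st.py
```

```text
[0.5169 0.304  0.1904] [ 1.5669  1.1883 -1.0741] [ 0.4202 -0.2084  0.0227] 0.4534759492026061 25.85
```

It's below the contact height with no vertical force, so it's entering the socket. I'll keep pushing.

carry_out --steps '[0,0,0.002,0,0,0,0,0,0,0.004,0,0,0,0,0,0,0.006,0,0,0,0,0,0,0.008,0,0,0,0,0,0,0.008,0,0,0,0]'

```text
time_s: 26.35
eef_pos: [0.5173, 0.3037, 0.1817]
eef_rot: [-0.001, 0.924, 0.382, -0.002]
wrist_force: [-0.1, 4.5, -2.9]
opening: 0.456
grasp_force: 60.4
```

```bash
python3 st.py
```

```text
[0.5173 0.3037 0.1817] [-0.0793  4.5406 -2.9059] [ 0.9702 -0.1445 -0.071 ] 0.4560330029231062 26.35
```

carry_out --steps '[0,0,0.002,0,0,0,0,0,0,0.004,0,0,0,0,0,0,0.006,0,0,0,0,0,0,0.008,0,0,0,0,0,0,0.01,0,0,0,0,0,0,0.012,0,0,0,0,0,0,0.012,0,0,0,0]'

```text
time_s: 27.05
eef_pos: [0.518, 0.3039, 0.1734]
eef_rot: [-0.001, 0.924, 0.382, -0.001]
wrist_force: [-8.0, 1.1, 20.6]
opening: 0.453
grasp_force: 62.8
```

```bash
python3 st.py
```

```text
[0.518  0.3039 0.1734] [-7.9949  1.0779 20.5584] [ 0.6812  1.5834 -0.0006] 0.45292564907341726 27.05
```

carry_out --steps '[0,0,-0.003,0,0,0,0,0,0,-0.003,0,0,0,0.6,0,0,-0.003,0,0,0,0.9,0,0,-0.003,0,0,0,0.9,0,0,-0.05,0,0,0,0.9,0,0,-0.1,0,0,0,0.9,0,0,-0.15,0,0,0,1,0,0,-0.15,0,0,0,1,0,0,-0.15,0,0,0,1]'

```text
time_s: 27.95
eef_pos: [0.5186, 0.3034, 0.3218]
eef_rot: [-0.0, 0.924, 0.382, 0.0]
wrist_force: [-0.3, -0.0, -1.5]
opening: 0.999
grasp_force: 0.0
```

```bash
python3 - <<'E'
from st import *
im=snap("wrist","w9"); x,y,z=o["eef_pos"]; pr=proj("wrist",np.array([.517,.3025,.14])); print(pr); r=ring(im,*pr,38,180); print(r,ray("wrist",*r[:2],.14))
go((.4735,.428,.25,.785))
E
```

```text
[0.5186 0.3034 0.3218] [-0.3004 -0.0136 -1.4766] [-0.0526  0.0271 -0.0102] 0.9990663836310644 27.95
[274.9463 211.2608]
(281.9455261230469, 212.498046875, 32.26129150390625, array([ 250,  189,   63,   54, 2030], dtype=int32)) [0.5201 0.298  0.14  ]
[0.0569, -0.1197, 0.0159] [-0.002, 0.003, -0.0] rows 3
```

carry_out --steps '[0.057,-0.12,0,0,0,0,1,0.057,-0.12,0,0,0,0,1,0.057,-0.12,0,0,0,0,1,0.057,-0.12,0.016,0,0,0,1,0.057,-0.12,0.016,0,0,0,1,0.057,-0.12,0.016,0,0,0,1]'

```text
time_s: 28.6
eef_pos: [0.4732, 0.4273, 0.3021]
eef_rot: [-0.0, 0.924, 0.382, -0.004]
wrist_force: [1.0, -0.6, 0.9]
opening: 1.002
grasp_force: 0.0
```

```bash
python3 - <<'E'
from st import *
im=snap("wrist","w10"); pr=proj("wrist",np.array([.4735,.428,.12])); print(pr)
for th in(120,150,180):
  r=ring(im,*pr,34,th); print(r,ray("wrist",*r[:2],.12))
print(im[int(pr[1])-20:int(pr[1])+21:10,int(pr[0])-20:int(pr[0])+21:10,0])
p=ray("wrist",*r[:2],.12); go((p[0]+.001,p[1]+.001,.097,.785))
E
```

```text
[0.4732 0.4273 0.3021] [ 0.9802 -0.592   0.8625] [-0.0262 -0.0203 -0.0661] 1.002107605469274 28.6
[274.4741 207.9537]
(274.0, 207.0, 34.000099182128906, array([ 241,  179,   68,   63, 2781], dtype=int32)) [0.4738 0.4288 0.12  ]
(278.78021240234375, 210.67649841308594, 31.987621307373047, array([ 248,  183,   61,   59, 2145], dtype=int32)) [0.4743 0.4241 0.12  ]
(274.5, 207.5, 24.052125930786133, array([264, 184,  34,  48, 782], dtype=int32)) [0.4738 0.4282 0.12  ]
[[ 90 166 167 219 120]
 [164 166 123 219 219]
 [165  98 115 165 219]
 [163 109 164 219 219]
 [134 181 220 220 158]]
[0.0028, -0.0002, 0.1522] [-0.003, 0.005, -0.002] rows 4
```

carry_out --steps '[0.001,0,0.05,0,0,0,1,0.001,0,0.1,0,0,0,1,0.001,0,0.14,0,0,0,1,0.001,0,0.152,0,0,0,1,0.001,0,0.152,0,0,0,1,0.001,0,0.152,0,0,0,0,0.001,0,0.152,0,0,0,0,0.001,0,0.152,0,0,0,0,0.001,0,0.152,0,0,0,0,0.001,0,0.152,0,0,0,0,0.001,0,0.152,0,0,0,0]'

```text
time_s: 29.75
eef_pos: [0.4746, 0.4303, 0.1551]
eef_rot: [-0.001, 0.924, 0.383, 0.0]
wrist_force: [-0.7, 0.0, 5.6]
opening: 0.458
grasp_force: 59.8
```

```bash
python3 - <<'E'
from st import *
x,y,z=o["eef_pos"]
go((x,y,.30,.785),(.5025,.2,.30,.785),(.505,.0365,.30,.785),(.505,.0365,.16,.785))
E
```

```text
[0.4746 0.4303 0.1551] [-0.6908  0.0352  5.631 ] [ 0.0012  0.1797 -0.0119] 0.45767510095571273 29.75
[0.0004, -0.0004, -0.1989] [-0.002, -0.002, 0.0] rows 4
[-0.1427, 0.1823, -0.1995] [-0.002, -0.002, 0.0] rows 7
[-0.2565, 0.2997, -0.1999] [-0.002, -0.002, 0.0] rows 9
[-0.2568, 0.3, -0.0599] [-0.002, -0.002, 0.0] rows 8
```

carry_out --steps '[0,0,-0.05,0,0,0,0,0,0,-0.1,0,0,0,0,0,0,-0.15,0,0,0,0,0,0,-0.2,0,0,0,0,-0.035,0.035,-0.2,0,0,0,0,-0.07,0.075,-0.2,0,0,0,0,-0.105,0.115,-0.2,0,0,0,0,-0.14,0.155,-0.2,0,0,0,0,-0.175,0.195,-0.2,0,0,0,0,-0.197,0.24,-0.2,0,0,0,0,-0.197,0.24,-0.2,0,0,0,0,-0.197,0.24,-0.2,0,0,0,0]'

```text
time_s: 30.95
eef_pos: [0.505, 0.1184, 0.353]
eef_rot: [-0.0, 0.925, 0.381, -0.001]
wrist_force: [-0.5, 0.3, -2.4]
opening: 0.453
grasp_force: 61.2
```

```bash
python3 - <<'E'
from st import *
im=snap("wrist","w11"); pr=proj("wrist",np.array([.503,.036,.04])); print(pr)
for a in((-.074,-.134),): pass
u,v=pr.astype(int); c=im[max(0,v-60):v+60,u-80:u+80,::-1]; cv2.imwrite('pics/w11c.png',cv2.resize(c,None,fx=5,fy=5,interpolation=cv2.INTER_CUBIC)); print(c.shape,u-80,max(0,v-60))
E
```

```text
[0.505  0.1184 0.353 ] [-0.5019  0.3078 -2.4007] [0.0502 0.0247 0.0017] 0.45284024000928846 30.95
[324.3955 227.2451]
(120, 160, 3) 244 167
```

View pics/w11c.png

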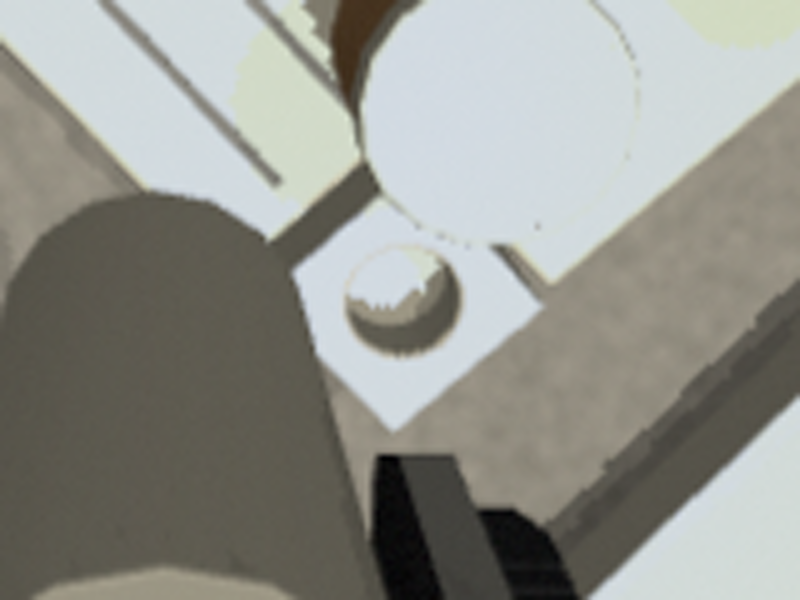

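The socket rim is centred at crop (403,300), i.e. full-image (324.7,227), which puts it at about (0.503, 0.036). The drum is clear of the path. Moving over it.

carry_out --steps '[-0.029,0.028,0,0,0,0,0,-0.0584,0.0565,0,0,0,0,0,-0.0584,0.0565,0,0,0,0,0,-0.0584,0.0565,0.05,0,0,0,0,-0.0584,0.0565,0.1,0,0,0,0,-0.0584,0.0565,0.13,0,0,0,0,-0.0584,0.0565,0.148,0,0,0,0,-0.0584,0.0565,0.148,0,0,0,0]'

```text
time_s: 31.8
eef_pos: [0.5006, 0.0414, 0.2014]
eef_rot: [-0.003, 0.924, 0.383, -0.004]
wrist_force: [-0.4, 0.0, -2.3]
opening: 0.454
grasp_force: 61.3
```

```bash
python3 - <<'E'
from st import *
go((.5033,.0372,.1411,.781))
E
```

```text
[0.5006 0.0414 0.2014] [-0.3992  0.0058 -2.268 ] [0.0301 0.0306 0.0054] 0.45424136594693454 31.8
[-0.001, 0.0049, 0.0063] [-0.008, 0.005, 0.006] rows 1
```

carry_out --steps '[0,0,0,0,0,0,0,0,0,0,0,0,0,0,0,0,0,0,0,0,0]'

```text
time_s: 32.1
eef_pos: [0.5036, 0.0394, 0.206]
eef_rot: [0.0, 0.924, 0.383, -0.0]
wrist_force: [-0.1, -0.4, -1.9]
opening: 0.452
grasp_force: 61.3
```

```bash
python3 - <<'E'
from st import *
go((.5033,.0372,.1411,.781))
E
```

```text
[0.5036 0.0394 0.206 ] [-0.0784 -0.4402 -1.8868] [0.0038 0.0499 0.015 ] 0.4520764723493122 32.1
[-0.0018, 0.0013, 0.0109] [-0.0, 0.0, 0.004] rows 1
```

carry_out --steps '[-0.0018,0.0013,0.004,0,0,0,0,-0.0018,0.0013,0.007,0,0,0,0,-0.0018,0.0013,0.009,0,0,0,0,-0.0018,0.0013,0.011,0,0,0,0,-0.0018,0.0013,0.012,0,0,0,0,-0.0018,0.0013,0.013,0,0,0,0,-0.0018,0.0013,0.013,0,0,0,0]'

```text
time_s: 32.8
eef_pos: [0.5032, 0.0372, 0.1945]
eef_rot: [-0.001, 0.924, 0.382, -0.001]
wrist_force: [-6.8, 2.6, 23.2]
opening: 0.454
grasp_force: 65.2
```

```bash
python3 st.py
```

```text
[0.5032 0.0372 0.1945] [-6.7712  2.5984 23.1992] [ 0.7378  2.1142 -0.0615] 0.45444180862711014 32.8
```

carry_out --steps '[0,0,-0.001,0,0,0,0,0,0.0005,-0.001,0,0,0,0,0,0.001,-0.001,0,0,0,0,0,0.0015,-0.001,0,0,0,0,0,0.002,-0.001,0,0,0,0,0,0.0025,-0.001,0,0,0,0,0,0.003,-0.001,0,0,0,0]'

```text
time_s: 33.5
eef_pos: [0.5039, 0.0362, 0.1944]
eef_rot: [-0.003, 0.924, 0.382, -0.002]
wrist_force: [-9.0, 7.4, 21.8]
opening: 0.453
grasp_force: 65.3
```

```bash
python3 st.py
```

```text
[0.5039 0.0362 0.1944] [-8.9959  7.3642 21.8464] [ 2.0173  2.8084 -0.1215] 0.45335058210949364 33.5
```

carry_out --steps '[0,-0.001,-0.0005,0,0,0,0,0,-0.002,-0.0005,0,0,0,0,0,-0.003,-0.0005,0,0,0,0,0,-0.0035,-0.0005,0,0,0,0,0,-0.004,-0.0005,0,0,0,0,0,-0.0045,-0.0005,0,0,0,0,0,-0.005,-0.0005,0,0,0,0,0,-0.0055,-0.0005,0,0,0,0]'

```text
time_s: 34.3
eef_pos: [0.5021, 0.0377, 0.1948]
eef_rot: [0.001, 0.924, 0.382, -0.0]
wrist_force: [-0.9, -3.4, 8.5]
opening: 0.454
grasp_force: 62.2
```

```bash
python3 st.py
```

```text
[0.5021 0.0377 0.1948] [-0.8546 -3.405   8.5149] [-0.9121  0.1634 -0.0151] 0.4539258465601451 34.3
```

carry_out --steps '[0,0.0025,-0.004,0,0,0,0,-0.0015,0.0015,-0.004,0,0,0,0,-0.0015,0.0015,-0.002,0,0,0,0,-0.0015,0.0015,0,0,0,0,0,-0.0015,0.002,0,0,0,0,0,-0.0015,0.0025,0,0,0,0,0,-0.0015,0.003,0,0,0,0,0,-0.0015,0.0035,0,0,0,0,0,-0.0015,0.004,0,0,0,0,0,-0.0015,0.004,0,0,0,0]'

```text
invalid input
```

```bash
python3 st.py
```

```text
[0.5021 0.0377 0.1948] [-0.8546 -3.405   8.5149] [-0.9121  0.1634 -0.0151] 0.4539258465601451 34.3
```

carry_out --steps '[0,0.0025,-0.004,0,0,0,0,-0.0015,0.0015,-0.004,0,0,0,0,-0.0015,0.0015,-0.002,0,0,0,0,-0.0015,0.0015,0.0001,0,0,0,0,-0.0015,0.002,0.0001,0,0,0,0,-0.0015,0.0025,0.0001,0,0,0,0,-0.0015,0.003,0.0001,0,0,0,0,-0.0015,0.0035,0.0001,0,0,0,0,-0.0015,0.004,0.0001,0,0,0,0]'

```text
time_s: 35.2
eef_pos: [0.5018, 0.0362, 0.1946]
eef_rot: [-0.003, 0.924, 0.382, -0.002]
wrist_force: [-8.5, 7.3, 23.2]
opening: 0.448
grasp_force: 65.0
```

```bash
python3 st.py
```

```text
[0.5018 0.0362 0.1946] [-8.5     7.3471 23.1705] [ 1.6335  2.4334 -0.0333] 0.4481779904830528 35.2
```

carry_out --steps '[0,-0.001,-0.004,0,0,0,0,0.003,-0.003,-0.004,0,0,0,0,0.003,-0.003,-0.002,0,0,0,0,0.003,-0.003,-0.0007,0,0,0,0,0.003,-0.0025,-0.0007,0,0,0,0,0.003,-0.002,-0.0007,0,0,0,0,0.003,-0.0015,-0.0007,0,0,0,0,0.003,-0.001,-0.0007,0,0,0,0,0.003,-0.0005,-0.0007,0,0,0,0,0.003,0,-0.0007,0,0,0,0,0.003,0,-0.0007,0,0,0,0]'

```text
time_s: 36.3
eef_pos: [0.5036, 0.0385, 0.1946]
eef_rot: [-0.003, 0.924, 0.382, -0.002]
wrist_force: [-8.8, 6.1, 19.1]
opening: 0.457
grasp_force: 65.0
```

```bash
python3 st.py
```

```text
[0.5036 0.0385 0.1946] [-8.8107  6.1417 19.1254] [ 2.0169  2.3607 -0.0286] 0.45706831628073313 36.3
```

carry_out --steps '[0,0,-0.01,0,0,0,0,0,-0.0015,-0.02,0,0,0,0,0,-0.0015,-0.02,0,0,0,0,0,-0.0015,-0.02,0,0,0,0]'

```text
time_s: 36.7
eef_pos: [0.5035, 0.0378, 0.2134]
eef_rot: [-0.001, 0.924, 0.382, -0.001]
wrist_force: [-0.1, 0.4, -2.6]
opening: 0.455
grasp_force: 61.4
```

```bash
python3 - <<'E'
from st import *
x,y,z=o["eef_pos"]
s=snap("side","s12");w=snap("wrist","w12"); b=z-.1546
pb=np.array([x,y,b]);pt=np.array([x,y,b+.1])
a,c=proj("side",pb),proj("side",pt); print(a,c,proj("wrist",np.array([.503,.036,.04])),proj("wrist",pb))
u,v=((a+c)/2).astype(int); s2=cv2.resize(s[v-50:v+50,u-33:u+34,::-1],(402,600),interpolation=cv2.INTER_CUBIC); print(u-33,v-50)
w2=cv2.resize(w[130:420,180:372,::-1],(397,600),interpolation=cv2.INTER_CUBIC)
cv2.imwrite('pics/comp.png',np.hstack([s2,w2]))
E
```

```text
[0.5035 0.0378 0.2134] [-0.1086  0.4152 -2.6342] [-0.0477 -0.0276 -0.0184] 0.45498692690080506 36.7
[275.3234 234.224 ] [275.0414 205.575 ] [276.9343 214.4727] [275.6449 220.2178]
242 169
```

View pics/comp.png

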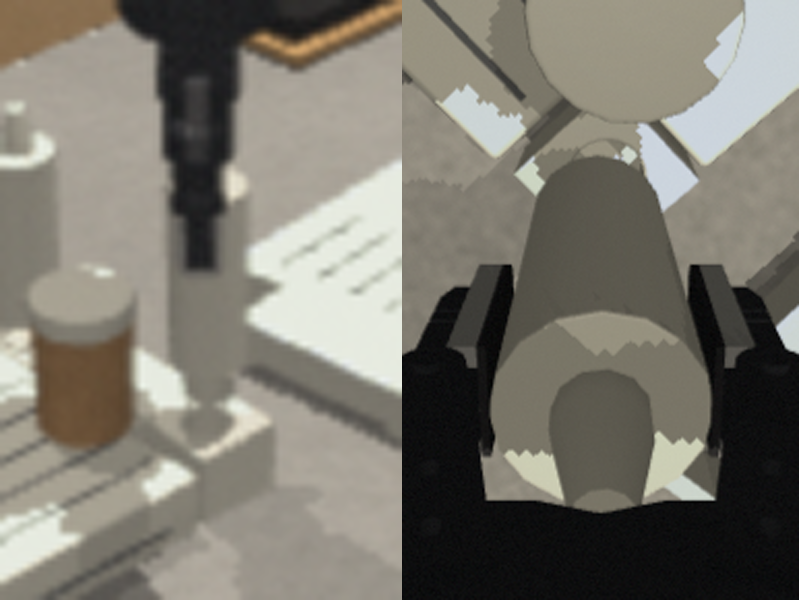

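The composite shows the post held nearly upright. Its shoulder's far edge is at wrist v≈205, the top ring's far edge at v≈281 and the hole's far rim at v≈197. I'll solve the offsets from these.

```bash
python3 - <<'E'
from st import *
T=pose(o); tx=T[:3,0]; ty=T[:3,1]; x,y,z=o["eef_pos"]; b=z-.1546
for name,h,v in(("shoulder",b+.02,205),("ringtop",b+.12,280.8)):
  for u in(275.7,):
    p=ray("wrist",u,v,h); d=p-np.array([x,y,h]); print(name,"centre off toolx",d@tx-.02,"tooly",d@ty)
p=ray("wrist",277.2,196.7,.04); d=p-np.array([x,y,.04]); print("hole off toolx",d@tx-.01475,"tooly",d@ty, "or r13.75",d@tx-.01375)
p=ray("side",242+208/6,169+398/6,b); d=p-np.array([x,y,b]); print("side spigot",d@tx,d@ty)
p=ray("side",242+205/6,169+425/6,.04); d=p-np.array([x,y,.04]); print("side hole",d@tx,d@ty)
p=ray("top",75+681/4,175+315/4,.04); d=p-np.array([x,y,.04]); print("top hole",d@tx,d@ty)
E
```

```text
[0.5032 0.0379 0.2129] [-0.38   -0.3662 -1.1266] [-0.0292 -0.0012  0.0311] 0.4532636336147497 36.8
shoulder centre off toolx -0.0033541698470900966 tooly 0.0004327555783797946
ringtop centre off toolx -0.002317345242712092 tooly 0.0008095123778835731
hole off toolx -0.0024240869348828697 tooly 0.0013967255942975009 or r13.75 -0.0014240869348828705
side spigot -0.0038989035298081605 -0.004869714505184163
side hole -0.0022248796119106215 -0.00213264344955446
top hole -0.0031531712337793455 0.0022703958020764865
```

carry_out --steps '[0.0014,0.0009,0,0,0,0,0,0.0014,0.0009,0.01,0,0,0,0,0.0014,0.0009,0.015,0,0,0,0,0.0014,0.0009,0.017,0,0,0,0,0.0014,0.0009,0.0185,0,0,0,0,0.0014,0.0009,0.0195,0,0,0,0,0.0014,0.0009,0.0195,0,0,0,0]'

```text
time_s: 37.5
eef_pos: [0.5047, 0.0386, 0.1947]
eef_rot: [-0.001, 0.924, 0.382, -0.002]
wrist_force: [-5.1, 1.6, 7.0]
opening: 0.457
grasp_force: 63.1
```

```bash
python3 st.py
```

```text
[0.5047 0.0386 0.1947] [-5.0998  1.6376  6.9707] [0.3938 1.2556 0.0546] 0.45668188359783835 37.5
```

carry_out --steps '[-0.0003,-0.0003,0.0003,0,0,0,0,-0.0006,-0.0006,0.0006,0,0,0,0,-0.0009,-0.0009,0.001,0,0,0,0,-0.0009,-0.0009,0.001,0,0,0,0]'

```text
time_s: 37.9
eef_pos: [0.5042, 0.0385, 0.1947]
eef_rot: [-0.001, 0.924, 0.382, -0.001]
wrist_force: [-4.3, 2.1, 11.3]
opening: 0.458
grasp_force: 63.1
```

```bash
python3 st.py
```

```text
[0.5042 0.0385 0.1947] [-4.3033  2.1393 11.3459] [ 0.4644  1.1711 -0.0344] 0.45843182989702547 37.9
```

carry_out --steps '[0,0.0007,0,0,0,0,0,0,0.0014,0,0,0,0,0,0,0.002,0,0,0,0,0,0.0005,0.002,0,0,0,0,0,0.001,0.002,0,0,0,0,0,0.001,0.0013,0,0,0,0,0,0.001,0.0006,0,0,0,0,0,0.001,0,0,0,0,0,0,0.001,0,0,0,0,0,0]'

```text
time_s: 38.8
eef_pos: [0.5047, 0.039, 0.1946]
eef_rot: [-0.0, 0.924, 0.383, -0.001]
wrist_force: [-5.1, 0.3, 11.8]
opening: 0.458
grasp_force: 63.3
```

```bash
python3 st.py
```

```text
[0.5047 0.039  0.1946] [-5.0797  0.2815 11.7781] [ 0.1648  1.4143 -0.0131] 0.45842646477738214 38.8
```

carry_out --steps '[0,0,-0.003,0,0,0,0,0.001,-0.002,-0.003,0,0,0,0,0.001,-0.002,-0.0009,0,0,0,0,0.001,-0.0015,-0.0008,0,0,0,0,0.001,-0.001,-0.0007,0,0,0,0,0.001,-0.0005,-0.0006,0,0,0,0,0.001,0,-0.0005,0,0,0,0,0.001,0.0005,-0.0004,0,0,0,0,0.001,0.001,-0.0003,0,0,0,0,0.001,0.0015,-0.0002,0,0,0,0,0.001,0.002,-0.0001,0,0,0,0,0.001,0.002,-0.0001,0,0,0,0]'

```text
time_s: 40.0
eef_pos: [0.5061, 0.0397, 0.1946]
eef_rot: [-0.002, 0.924, 0.382, -0.002]
wrist_force: [-8.0, 5.9, 18.8]
opening: 0.456
grasp_force: 64.6
```

```bash
python3 st.py
```

```text
[0.5061 0.0397 0.1946] [-7.9664  5.8665 18.8394] [1.7166 2.0891 0.0043] 0.4559341090220901 40.0
```

carry_out --steps '[0,-0.001,-0.01,0,0,0,0,-0.001,-0.002,-0.02,0,0,0,0,-0.001,-0.002,-0.02,0,0,0,0,-0.001,-0.002,-0.02,0,0,0,0,-0.001,-0.002,-0.02,0,0,0,0]'

```text
time_s: 40.5
eef_pos: [0.5042, 0.0389, 0.2125]
eef_rot: [-0.001, 0.924, 0.382, -0.002]
wrist_force: [-1.0, -0.7, -1.2]
opening: 0.455
grasp_force: 61.4
```

```bash
python3 - <<'E'
from st import *
snap("wrist","w13")
for f in("w12","w13"):
  im=cv2.imread(f'pics/{f}.png').mean(2)
  for u in(270,277,284): print(f,u,im[180:215,u].astype(int).tolist())
im=cv2.imread('pics/w13.png').mean(2); print(im[270:295,276].astype(int).tolist())
for v in(198,201): print(im[v,240:310].astype(int).tolist())
E
```

```text
[0.5042 0.0389 0.2125] [-0.9759 -0.6838 -1.1857] [-0.0089  0.0024  0.018 ] 0.4547443877015023 40.5
w12 270 [142, 141, 139, 130, 121, 134, 144, 144, 143, 143, 143, 143, 142, 143, 143, 143, 142, 142, 134, 125, 141, 142, 142, 144, 143, 126, 86, 84, 84, 84, 84, 83, 83, 83, 83]
w12 277 [143, 143, 142, 141, 142, 139, 130, 121, 133, 144, 143, 143, 144, 143, 144, 143, 136, 125, 136, 142, 142, 142, 143, 141, 136, 111, 85, 85, 84, 84, 84, 85, 84, 85, 84]
w12 284 [142, 142, 143, 142, 141, 141, 142, 137, 131, 129, 143, 143, 143, 143, 143, 143, 139, 127, 112, 115, 117, 115, 117, 128, 149, 180, 187, 106, 85, 86, 87, 86, 85, 84, 86]
w13 270 [143, 142, 142, 142, 141, 138, 130, 126, 144, 144, 143, 143, 143, 143, 143, 143, 143, 143, 143, 141, 136, 126, 135, 143, 141, 122, 84, 83, 83, 83, 83, 84, 84, 83, 85]
w13 277 [142, 143, 142, 142, 142, 141, 141, 140, 138, 130, 128, 143, 143, 142, 143, 143, 143, 142, 136, 125, 134, 142, 143, 142, 136, 111, 85, 85, 84, 83, 86, 85, 85, 84, 85]
w13 284 [142, 142, 142, 142, 141, 142, 142, 142, 142, 141, 136, 130, 131, 143, 143, 143, 144, 142, 138, 128, 112, 116, 115, 115, 118, 127, 133, 106, 86, 86, 85, 85, 85, 85, 85]
[86, 86, 86, 87, 85, 84, 85, 86, 85, 91, 119, 146, 143, 141, 141, 140, 141, 141, 140, 139, 141, 141, 141, 141, 141]
[112, 85, 72, 69, 73, 77, 77, 79, 76, 78, 78, 77, 90, 110, 137, 143, 143, 144, 142, 142, 142, 142, 143, 142, 142, 141, 143, 143, 143, 143, 143, 143, 142, 143, 138, 138, 137, 136, 135, 136, 135, 135, 136, 141, 138, 143, 142, 142, 143, 143, 143, 143, 143, 143, 142, 143, 202, 212, 212, 213, 212, 212, 212, 212, 183, 126, 89, 85, 80, 76]
[112, 90, 81, 79, 79, 77, 79, 77, 78, 88, 117, 132, 141, 142, 142, 136, 141, 142, 135, 119, 114, 116, 115, 130, 142, 142, 136, 134, 137, 127, 126, 127, 132, 141, 142, 142, 142, 142, 142, 143, 129, 117, 116, 115, 116, 114, 109, 109, 119, 130, 136, 142, 142, 143, 143, 185, 209, 213, 212, 212, 212, 213, 212, 212, 212, 212, 213, 170, 112, 87]
```

```bash
python3 - <<'E'
from st import *
T=np.load('pics/w13.npy'); im=cv2.imread('pics/w13.png').mean(2)
pts=[]
for u in range(256,300,2):
  c=im[190:214,u]; d=np.where(c<136)[0]
  v=190+d[0] if len(d) else -1; e=np.where(c<95)[0]
  # sub-pixel: onset of rim line
  print(u,v,c[:20].astype(int).tolist(), 'body',190+(e[0] if len(e) else -1))
E
```

```text
[0.5042 0.039  0.2125] [ 0.2716  0.4245 -2.2676] [-0.0093  0.0242  0.0289] 0.4544387636635943 40.55
256 190 [80, 79, 79, 78, 79, 103, 137, 142, 143, 142, 144, 141, 130, 114, 116, 115, 114, 115, 115, 115] body 190
258 190 [78, 79, 80, 94, 127, 141, 142, 143, 142, 143, 143, 135, 118, 115, 115, 116, 115, 115, 115, 105] body 190
260 190 [78, 89, 117, 139, 141, 142, 142, 142, 142, 136, 119, 114, 115, 116, 115, 115, 115, 111, 96, 84] body 190
262 190 [118, 139, 143, 143, 141, 142, 142, 142, 143, 141, 130, 115, 114, 115, 115, 115, 111, 96, 82, 80] body 208
264 202 [143, 143, 143, 143, 143, 143, 144, 143, 142, 143, 142, 142, 132, 115, 114, 107, 95, 85, 81, 81] body 207
266 202 [143, 143, 144, 143, 143, 143, 143, 142, 143, 142, 142, 136, 117, 103, 100, 108, 100, 82, 82, 83] body 207
268 202 [143, 143, 143, 144, 143, 143, 143, 142, 143, 142, 142, 137, 122, 115, 113, 109, 93, 82, 84, 81] body 206
270 201 [143, 143, 143, 143, 143, 143, 143, 143, 143, 141, 136, 126, 135, 143, 141, 122, 84, 83, 83, 83] body 206
272 200 [143, 144, 144, 143, 143, 143, 143, 143, 142, 137, 128, 132, 143, 143, 136, 108
[... 836 characters left out ...]
1 [138, 132, 130, 143, 143, 144, 142, 143, 143, 143, 136, 119, 147, 196, 205, 206, 205, 202, 166, 86] body 209
290 191 [137, 127, 121, 143, 143, 143, 143, 143, 143, 142, 142, 136, 129, 167, 205, 206, 205, 205, 205, 177] body 211
292 191 [139, 130, 128, 144, 143, 144, 144, 143, 143, 143, 141, 142, 142, 133, 138, 181, 206, 205, 186, 130] body 211
294 191 [140, 135, 139, 167, 205, 210, 185, 144, 142, 142, 143, 143, 143, 142, 139, 133, 128, 128, 113, 114] body 213
296 191 [139, 130, 158, 213, 212, 213, 212, 208, 202, 206, 213, 209, 203, 205, 209, 203, 201, 203, 198, 174] body 213
298 191 [140, 130, 157, 212, 212, 213, 213, 212, 212, 212, 212, 212, 212, 212, 212, 212, 212, 212, 212, 212] body 189
```

```bash
python3 - <<'E'
from st import *
T=np.load('pics/w13.npy'); tx=T[:3,0];ty=T[:3,1]; t=T[:3,3]; b=t[2]-.1546
def off(u,v,h,r):
    d=ray("wrist",u,v,h,T)-np.array([t[0],t[1],h]); return d@tx-r,d@ty
print("hole",off(279,197.9,.04,.01475)); print("shoulder",off(273.7,205.2,b+.02,.02)); print("ring",off(275,279.8,b+.12,.02)); print(proj("wrist",np.array([t[0],t[1],b+.02]),T))
# left success: same check of hole in w5 not possible
E
```

```text
[0.5042 0.039  0.2125] [ 0.2716  0.4245 -2.2676] [-0.0093  0.0242  0.0289] 0.4544387636635943 40.55
hole (np.float64(-0.003232808125617801), np.float64(0.0027337773579679944))
shoulder (np.float64(-0.0034783901730861787), np.float64(-0.0008155269989507647))
ring (np.float64(-0.001936738109829958), np.float64(0.0005721884052794443))
[275.0194 230.0342]
```

Sub-pixel fits put the hole about +3.6 mm in tool y and +0.5 mm in tool x from the post's foot.

carry_out --steps '[0.0005,0.0036,0,0,0,0,0,0.0005,0.0036,0,0,0,0,0,0.0005,0.0036,0.01,0,0,0,0,0.0005,0.0036,0.016,0,0,0,0,0.0005,0.0036,0.0175,0,0,0,0,0.0005,0.0036,0.0185,0,0,0,0,0.0005,0.0036,0.0193,0,0,0,0,0.0005,0.0036,0.02,0,0,0,0]'

```text
time_s: 41.35
eef_pos: [0.5074, 0.0368, 0.1931]
eef_rot: [-0.001, 0.924, 0.382, -0.001]
wrist_force: [-1.1, -0.9, -1.2]
opening: 0.451
grasp_force: 61.4
```

```bash
python3 st.py
```

```text
[0.5074 0.0368 0.1931] [-1.1091 -0.8901 -1.185 ] [-0.0342  0.0692  0.0421] 0.45110880515747964 41.35
```

In with no force. Pushing home.

carry_out --steps '[0,0,0.002,0,0,0,0,0,0,0.004,0,0,0,0,0,0,0.006,0,0,0,0,0,0,0.008,0,0,0,0,0,0,0.01,0,0,0,0,0,0,0.01,0,0,0,0]'

```text
time_s: 41.95
eef_pos: [0.5071, 0.0369, 0.1826]
eef_rot: [-0.001, 0.924, 0.382, -0.002]
wrist_force: [-0.3, -0.1, -1.4]
opening: 0.454
grasp_force: 61.4
```

```bash
python3 st.py
```

```text
[0.5071 0.0369 0.1826] [-0.3029 -0.087  -1.3992] [-0.0023 -0.0413 -0.0321] 0.45448615366879 41.95
```

carry_out --steps '[0,0,0.002,0,0,0,0,0,0,0.004,0,0,0,0,0,0,0.006,0,0,0,0,0,0,0.008,0,0,0,0,0,0,0.01,0,0,0,0,0,0,0.0115,0,0,0,0,0,0,0.0115,0,0,0,0]'

```text
time_s: 42.65
eef_pos: [0.5078, 0.0372, 0.1751]
eef_rot: [-0.001, 0.924, 0.383, -0.001]
wrist_force: [-13.0, 3.0, 30.9]
opening: 0.455
grasp_force: 65.1
```

```bash
python3 st.py
```

```text
[0.5078 0.0372 0.1751] [-13.0476   2.98    30.924 ] [ 0.4666  2.6706 -0.0205] 0.4552643061585249 42.65
```

carry_out --steps '[0,0,-0.003,0,0,0,0,0,0,-0.003,0,0,0,0.6,0,0,-0.003,0,0,0,0.75,0,0,-0.003,0,0,0,0.75,0,0,-0.05,0,0,0,0.75,0,0,-0.1,0,0,0,0.75,0,0,-0.14,0,0,0,0.47,0,0,-0.14,0,0,0,0.47,0,0,-0.14,0,0,0,0.47]'

```text
time_s: 43.55
eef_pos: [0.5082, 0.0367, 0.3123]
eef_rot: [-0.0, 0.924, 0.382, -0.0]
wrist_force: [-0.6, 0.3, -0.1]
opening: 0.473
grasp_force: 0.0
```

```bash
python3 - <<'E'
from st import *
im=snap("top","t14")
go((.528,-.221,.30,1.641),(.528,-.221,.2,1.641))
g=cv2.cvtColor(im,cv2.COLOR_RGB2GRAY)
r=g[190:300,265:420]; b=(r<95).astype(np.uint8)
n,l,s,c=cv2.connectedComponentsWithStats(b)
for k in range(1,n):
  if 60<s[k,4]<500: 
    q=c[k]+[265,190]; print(s[k],q,ray("top",*q,.03))
E
```

```text
[0.5082 0.0367 0.3123] [-0.566   0.319  -0.1207] [-0.0009  0.0306  0.0656] 0.47285929931163717 43.55
[-0.1677, 0.1969, -0.0435] [-0.004, 0.001, -0.856] rows 6
[-0.1675, 0.1972, 0.0565] [-0.004, 0.001, -0.856] rows 6
[  0   0  33  21 241] [282.3402 199.7718] [ 0.6561 -0.0694  0.03  ]
[111  19  12  11  86] [382.5581 213.4535] [ 0.6144 -0.3513  0.03  ]
[  8  23  59  77 371] [289.0108 264.283 ] [ 0.4735 -0.0864  0.03  ]
[17 26 11 11 81] [287.321  220.6173] [ 0.5961 -0.083   0.03  ]
[63 38 16 12 96] [337.2188 232.3125] [ 0.5618 -0.2222  0.03  ]
[149  66   6  28 114] [417.2018 269.1842] [ 0.4573 -0.4396  0.03  ]
[118  72  11  11  76] [389.0263 266.0132] [ 0.4666 -0.3624  0.03  ]
[21 79 11 12 71] [292.0282 273.7042] [ 0.4475 -0.0945  0.03  ]
[ 69  87  62   9 202] [365.4802 280.4554] [ 0.4275 -0.296   0.03  ]
```

carry_out --steps '[-0.168,0.197,-0.044,0,0,-0.856,0.47,-0.168,0.197,-0.044,0,0,-0.856,0.47,-0.168,0.197,-0.044,0,0,-0.856,0.47,-0.168,0.197,-0.044,0,0,-0.856,0.47,-0.168,0.197,-0.044,0,0,-0.856,0.47,-0.168,0.197,-0.044,0,0,-0.856,0.47,-0.168,0.197,-0.044,0,0,-0.856,0.47,-0.168,0.197,0.02,0,0,-0.856,0.47,-0.168,0.197,0.02,0,0,-0.856,0.47,-0.168,0.197,0.02,0,0,-0.856,0.47,-0.168,0.197,0.02,0,0,-0.856,0.47]'

```text
time_s: 44.7
eef_pos: [0.5281, -0.2206, 0.2915]
eef_rot: [-0.002, 0.682, 0.732, -0.001]
wrist_force: [-0.4, 1.1, 1.1]
opening: 0.469
grasp_force: 0.0
```

```bash
python3 - <<'E'
from st import *
im=snap("wrist","w15"); g=cv2.cvtColor(im,cv2.COLOR_RGB2GRAY); p=proj("wrist",np.array([.528,-.221,.03])); print(p)
# hand openings: expected centres at shelf x = +-28
sx=np.array([.9975,.0702,0])
for s in(1,-1): print("exp",proj("wrist",np.array([.528,-.221,.03])+s*.028*sx))
print(g[int(p[1]),150:400:4].tolist()); print(g[150:300:4,int(p[0])+40].tolist())
E
```

```text
[ 0.5281 -0.2206  0.2915] [-0.4484  1.1053  1.0561] [ 0.0265 -0.0092 -0.0374] 0.4685841367269934 44.7
[275.0918 186.708 ]
exp [302.9727 186.7292]
exp [247.2258 186.6868]
[104, 108, 105, 102, 106, 101, 103, 183, 183, 182, 181, 181, 183, 184, 185, 184, 185, 185, 185, 185, 185, 75, 76, 122, 113, 117, 118, 106, 105, 175, 186, 185, 185, 185, 185, 107, 115, 119, 122, 120, 105, 108, 104, 175, 184, 184, 184, 183, 183, 183, 184, 183, 183, 182, 183, 182, 183, 123, 123, 121, 122, 120, 127]
[184, 183, 184, 185, 103, 101, 106, 103, 108, 109, 108, 58, 59, 61, 71, 183, 183, 184, 183, 183, 184, 185, 183, 184, 183, 183, 183, 184, 182, 184, 183, 182, 182, 182, 183, 184, 182, 182]
```

Profiles show the spine at columns 266–289 (centre 277.5, expected 275) and the hand openings centred on row 187. I'll shift +2 mm in tool y and descend.

carry_out --steps '[0,0.0023,0.05,0,0,0,0.47,0,0.0023,0.1,0,0,0,0.47,0,0.0023,0.15,0,0,0,0.47,0,0.0023,0.17,0,0,0,0.47,0,0.0023,0.17,0,0,0,0.47,0,0.0023,0.17,0,0,0,0.47,0,0.0023,0.19,0,0,0,0.47,0,0.0023,0.205,0,0,0,0.47,0,0.0023,0.211,0,0,0,0.47,0,0.0023,0.211,0,0,0,0.47,0,0.0023,0.211,0,0,0,0.47]'

```text
time_s: 45.85
eef_pos: [0.53, -0.2213, 0.0811]
eef_rot: [-0.001, 0.682, 0.731, -0.001]
wrist_force: [0.3, -0.2, 0.4]
opening: 0.468
grasp_force: 0.0
```

```bash
python3 st.py
```

```text
[ 0.53   -0.2213  0.0811] [ 0.2732 -0.179   0.3557] [-0.0164 -0.0137  0.011 ] 0.46765277592490395 45.85
```

carry_out --steps '[0,0,0,0,0,0,0,0,0,0,0,0,0,0,0,0,0,0,0,0,0,0,0,0,0,0,0,0,0,0,0,0,0,0,0,0,0,0,0,0,0,0,0,0,0,0,0,0,0,0,0,-0.02,0,0,0,0,0,0,-0.05,0,0,0,0,0,0,-0.1,0,0,0,0,0,0,-0.15,0,0,0,0,0,0,-0.2,0,0,0,0,0,0,-0.2,0,0,0,0,0,0,-0.2,0,0,0,0]'

```text
time_s: 47.25
eef_pos: [0.5303, -0.2211, 0.2809]
eef_rot: [-0.0, 0.682, 0.731, -0.001]
wrist_force: [-1.1, 0.1, -6.5]
opening: 0.243
grasp_force: 59.9
```

```bash
python3 - <<'E'
from st import *
go((.5833,.1654,.23,1.536))
im=snap("wrist","w16"); g=cv2.cvtColor(im,cv2.COLOR_RGB2GRAY); print(g[::6,275].tolist()); print(g[150,::8].tolist())
s=snap("side","s16"); t=snap("top","t16"); print(np.abs(cv2.imread('pics/top0.png').astype(int)-cv2.imread('pics/t16.png').astype(int)).max(2)[185:265,140:260].mean())
E
```

```text
[ 0.5303 -0.2211  0.2809] [-1.0603  0.0987 -6.5032] [ 0.031   0.0446 -0.0241] 0.24303479318023416 47.25
[0.3818, 0.0799, -0.0035] [-0.002, 0.001, 0.105] rows 8
[200, 200, 200, 116, 116, 116, 117, 116, 117, 119, 119, 74, 73, 73, 74, 73, 72, 73, 72, 72, 72, 73, 70, 71, 71, 71, 70, 71, 70, 70, 70, 71, 68, 69, 67, 68, 67, 69, 140, 139, 140, 141, 113, 111, 112, 112, 113, 111, 110, 112, 111, 111, 195, 195, 194, 200, 200, 200, 200, 200, 108, 109, 107, 14, 11, 14, 14, 13, 12, 16]
[197, 198, 192, 193, 194, 195, 194, 195, 97, 196, 196, 196, 198, 198, 197, 197, 197, 102, 198, 113, 112, 113, 114, 140, 141, 142, 68, 141, 142, 141, 142, 144, 145, 145, 84, 118, 144, 144, 144, 144, 145, 144, 144, 71, 144, 144, 144, 143, 144, 144, 144, 143, 69, 143, 142, 142, 142, 142, 142, 142, 141, 70, 140, 141, 159, 200, 199, 199, 201, 200]
15.118645833333334
```

carry_out --steps '[0.02,0.004,-0.002,0,0,0,0,0.05,0.01,-0.002,0,0,0.01,0,0.09,0.019,-0.002,0,0,0.03,0,0.13,0.027,-0.002,0,0,0.04,0,0.17,0.036,-0.002,0,0,0.05,0,0.21,0.044,-0.002,0,0,0.06,0,0.25,0.052,-0.002,0,0,0.07,0,0.29,0.061,-0.002,0,0,0.08,0,0.33,0.069,-0.002,0,0,0.095,0,0.36,0.075,-0.002,0,0,0.105,0,0.375,0.078,-0.002,0,0,0.105,0,0.382,0.08,-0.002,0,0,0.105,0,0.382,0.08,-0.002,0,0,0.105,0,0.382,0.08,-0.002,0,0,0.105,0,0.382,0.08,-0.002,0,0,0.105,0]'

```text
time_s: 48.9
eef_pos: [0.5834, 0.1641, 0.2821]
eef_rot: [-0.001, 0.72, 0.694, -0.001]
wrist_force: [-0.6, 0.2, -5.0]
opening: 0.243
grasp_force: 59.9
```

```bash
python3 - <<'E'
from st import *
go((.5833,.1654,.23,1.536),(.5833,.1654,.17,1.536))
im=snap("top","t17"); snap("side","s17"); snap("wrist","w17")
E
```

```text
[0.5834 0.1641 0.2821] [-0.6021  0.2311 -5.0286] [-0.0529 -0.0102 -0.0059] 0.24272281351811442 48.9
[0.0013, -0.0001, -0.0019] [-0.004, 0.0, -0.002] rows 1
[0.0013, 0.0001, 0.0581] [-0.004, 0.0, -0.002] rows 2
```

carry_out --steps '[0.0013,0,0.015,-0.004,0,0,0,0.0013,0,0.028,-0.004,0,0,0,0.0013,0,0.034,-0.004,0,0,0,0.0013,0,0.038,-0.004,0,0,0,0.0013,0,0.042,-0.004,0,0,0,0.0013,0,0.046,-0.004,0,0,0,0.0013,0,0.05,-0.004,0,0,0,0.0013,0,0.05,-0.004,0,0,0]'

```text
time_s: 49.85
eef_pos: [0.5829, 0.1668, 0.2317]
eef_rot: [-0.0, 0.719, 0.695, -0.0]
wrist_force: [0.0, -0.6, -5.2]
opening: 0.245
grasp_force: 59.8
```

```bash
python3 st.py
```

```text
[0.5829 0.1668 0.2317] [ 0.0312 -0.5743 -5.1801] [-0.0168 -0.0123 -0.022 ] 0.2445886512925877 49.85
```

All four sleeves are past the spigot tips with no contact force. I'll lower the rest of the way.

carry_out --steps '[0,0,0.003,0,0,0,0,0,0,0.006,0,0,0,0,0,0,0.009,0,0,0,0,0,0,0.0105,0,0,0,0,0,0,0.0115,0,0,0,0,0,0,0.0115,0,0,0,0]'

```text
time_s: 50.45
eef_pos: [0.5833, 0.1669, 0.2215]
eef_rot: [0.0, 0.719, 0.695, 0.0]
wrist_force: [-3.4, 0.6, 1.2]
opening: 0.245
grasp_force: 60.7
```

```bash
python3 st.py
```

```text
[0.5833 0.1669 0.2215] [-3.4401  0.6445  1.2078] [-0.0433  0.7043 -0.0087] 0.24461080053031492 50.45
```

carry_out --steps '[0,0,0.0005,0,0,0,0.3,0,0,0.0005,0,0,0,0.45,0,0,0.0005,0,0,0,0.45,0,0,0,0,0,0,0.45,0,0,-0.03,0,0,0,0.45,0,0,-0.07,0,0,0,0.45,0,0,-0.12,0,0,0,0.45,0,0,-0.15,0,0,0,0.45,0,0,-0.15,0,0,0,0.45,0,0,-0.15,0,0,0,0.45]'

```text
time_s: 51.45
eef_pos: [0.5833, 0.1668, 0.3716]
eef_rot: [0.001, 0.719, 0.695, 0.001]
wrist_force: [0.1, -0.4, 0.1]
opening: 0.45
grasp_force: 0.0
```

```bash
python3 - <<'E'
from st import *
im=snap("wrist","w18"); snap("side","s18"); g=cv2.cvtColor(im,cv2.COLOR_RGB2GRAY)
p=proj("wrist",np.array([.5833,.1669,.17])); print(p)
t=-.035; A=np.array([[np.cos(t),-np.sin(t)],[np.sin(t),np.cos(t)]])
# find shelf hand openings as quads at z=.17
b=(g<165).astype(np.uint8); n,l,s,c=cv2.connectedComponentsWithStats(b)
for k in range(1,n):
  if 300<s[k,4]<6000: print(s[k],c[k],ray("wrist",*c[k],.17))
for q in((.028,0),(-.028,0),(.074,.134),(-.074,.134)): print("exp",q,proj("wrist",np.append(np.array([.5833,.1662])+A@q,.17)))
E
```

```text
[0.5833 0.1668 0.3716] [ 0.1395 -0.3959  0.1091] [-0.0158  0.019  -0.0367] 0.4496892053921418 51.45
[276.1507 203.0901]
[ 458    0  102  103 5732] [516.7821  45.7411] [0.7611 0.2785 0.17  ]
[ 220  175   43   52 2162] [241.3219 200.3599] [0.5548 0.1702 0.17  ]
exp (0.028, 0) [310.1528 203.9314]
exp (-0.028, 0) [242.2277 203.8881]
exp (0.074, 0.134) [380.4573  21.8048]
exp (-0.074, 0.134) [172.1909  22.0019]
```

```bash
python3 -c "
from h import *
print(ctrl.hand_in())"
```

```text
the job is handed in; nothing more can be done
None
```

The job is handed in and no verdict came back. By my measurements, the tub and canister stand upright on the lower shelf, both posts are fully home, and the upper shelf rests on all four posts. I judged it level from its resting height, not from a final look.

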